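# Set up the airbrush stencil jig

## Task

Get the iced biscuits ready for airbrushing: lay every biscuit from the baking sheet flat into a nest of the white jig, icing up and one to a nest, and lower the stencil plate over the jig's two pins until it lies flush. Once the plate is on, shake up the colour by holding the pot upright and pressing it fully down on the shaker's rubber pad for four seconds, and stand the pot in the cup of the airbrush stand. Swing the lamp so that its head is right over the middle of the stencil plate, and leave the bottle, brush tub and pastry cutter where they stand.

Things in the scene. Friction and masses are not known exactly. Their poses are not given: they have to be found in the camera images.
- jig: fixed white board, 200 (its x) x 130 (y) x 21 mm high; origin: centre of its underside, on the table. Four square nests 49 x 49 mm, 13 mm deep (floor 8 mm up), centred at x = +-31, y = +-31 mm, sides along x and y. Two upright steel locating pins, 8 mm diameter, at x = +-85, y = 0, tops 41 mm above the underside (20 mm above the board), the last 6 mm tapered to 3 mm
- stencil: loose aluminium plate, 200 (its x) x 130 (y) x 5 mm, 0.3 kg, with four windows and a 10.5 mm round hole at x = +-85, y = 0; origin: centre of its underside, z up. In its middle a black grip bar 60 mm long (along x), 12 mm wide (y), from 5 to 37 mm above the underside. Fits the pins either way round
- sheet: fixed rimless baking sheet, 200 x 200 x 4 mm thick, with the biscuits on it; origin at the centre of its underside
- shaker: fixed touch shaker, a grey housing 95 x 95 mm, 62 mm high, with a round rubber pad on top; origin at the centre of its underside
- shaker_pad (a joint): travel of the shaker's sprung rubber pad (64 mm diameter): 0 up, 0.008 m fully down. It starts to give at 2.5 N and takes 9 N to be fully down; it rises again when let go
- pad_top (a point): centre of the pad's flat top (86 mm above the table when up); moves with the pad
- pot: loose colour pot, a small round tan jar with a white screw cap, upright, closed and full; 44 mm diameter, 75 mm tall (cap: the top 20 mm, 42 mm diameter), about 0.12 kg; origin at the centre of its underside, z up
- stand: fixed airbrush stand, foot plate 100 (its x) x 90 x 8 mm with an open round cup for the pot in front and, behind it (its +x side, about 37 mm from the origin), a low hanger with an airbrush, up to 85 mm high; origin at the centre of its underside
- cup (a point): centre of the cup's inner floor, 10 mm above the table; the cup is 50 mm wide inside and 24 mm deep, its rim 34 mm above the table
- lamp_arm (a joint): angle of the lamp's horizontal swing arm about its upright post, rad, grows anticlockwise seen from above, range -0.6 to 2.4; stiff, it stays where it is left (0.5 N m to move it)
- lamp_pivot (a point): on the axis of the lamp's post, at the arm's height (270 mm above the table); the post is 22 mm in diameter and stands on a foot of 100 mm diameter
- lamp_head (a point): centre of the underside of the lamp's round white head (110 mm diameter, 26 mm thick), 225 mm from the post's axis, 264 mm above the table; the jig's centre lies within 20 mm of the circle it swings on; the arm runs level from post to head at 276 mm
- lamp_grip (a point): on the axis of the upright round black grip post on top of the lamp head (20 mm diameter, from 290 to 330 mm above the table), 315 mm above the table
- cutter: loose round steel pastry cutter, a ring 42 mm across and 22 mm tall, not part of the job; origin at the centre of its underside
- bottle: loose tall amber glass bottle, 44 mm diameter and 130 mm tall, not part of the job; origin at the centre of its underside
- brush_tub: loose white tub of brushes, 84 mm diameter and 100 mm tall (brushes to 220 mm), not part of the job; origin at the centre of its underside
- biscuit0: loose rigid iced biscuit (0 to 3 alike, two to four of them present), a square 44 x 44 mm, 11 mm thick, 0.03 kg, lying icing up on the baking sheet; origin at the centre of its underside, x and y along its sides
- nest0 (a point): centre of the floor of one of the jig's four nests, 8 mm above the table
- biscuit1: loose rigid iced biscuit (0 to 3 alike, two to four of them present), a square 44 x 44 mm, 11 mm thick, 0.03 kg, lying icing up on the baking sheet; origin at the centre of its underside, x and y along its sides
- nest1 (a point): centre of the floor of one of the jig's four nests, 8 mm above the table
- biscuit2: loose rigid iced biscuit (0 to 3 alike, two to four of them present), a square 44 x 44 mm, 11 mm thick, 0.03 kg, lying icing up on the baking sheet; origin at the centre of its underside, x and y along its sides
- nest2 (a point): centre of the floor of one of the jig's four nests, 8 mm above the table
- biscuit3: loose rigid iced biscuit (0 to 3 alike, two to four of them present), a square 44 x 44 mm, 11 mm thick, 0.03 kg, lying icing up on the baking sheet; origin at the centre of its underside, x and y along its sides
- nest3 (a point): centre of the floor of one of the jig's four nests, 8 mm above the table
Things that resemble listed ones, but are neither listed nor needed, are in the scene too. What is shaped like the biscuit1 but pink or purple is not meant. Leave any pink look-alike of the pot alone.

How it is judged:
By the outcome, as a careful person would: the job done as asked, in the order asked, and still so for the second after the job is handed in, with the robot touching nothing.
Of biscuit0, biscuit1, biscuit2, biscuit3 only 2 to 4 are there at a start; the rules pass over those that are not, and their reading is None.
At some moment in a run one of stencil, biscuit0, biscuit1, biscuit2, biscuit3 may be knocked a few centimetres aside while the robot is not near it.
Once in a run the grip may slacken for a moment while it holds something.
It also fails if it takes over 200 s, if anything falls off the work surface, if the arm or the gripper's body presses on something with over 40 N, if the wrist force passes 120 N, or if a joint passes its speed limit or range.

## Robot

A 7-joint arm with a two-finger parallel gripper is mounted at the origin on the work surface. World frame = base frame: x ahead of the robot, y to its left, z up, the work surface at z = 0. Lengths are in m, angles in rad, forces in N, time in s.
With the tool pointing down it reaches from about 0.425 to 0.925 m from the base axis. Payload 6.8 kg.
Tool frame: the origin (TCP) lies midway between the tips of the shut fingers; the grasp point (between the pads) lies 19 mm behind it (bot.hold_point_z is the distance from the TCP to the grasp point, in m); z points along the fingers, y is the line along which they close (so a half turn about z gives the same grasp; the last joint's range is limited). The gripper opens to 85 mm and grips with 20 to 120 N. Pads are 22 mm wide; open, the fingers measure 114 mm over their backs; the gripper's body (76 mm by 85 mm) begins 54 mm behind the grasp point. The pads swing forward as they close: fully open they stand 13 mm farther back than shut.
Start: joints at [1.094, 0.477, 0.022, 1.555, -0.011, 1.109, -0.083], TCP at [0.243, -0.63, 0.231] pointing down, gripper open.
Joint ranges: [-2.96, 2.96], [-0.34, 2.1], [-1.41, 1.46], [0.24, 2.44], [-1.37, 4.51], [0.17, 1.92], [-2.96, 2.96]. Speed limits (rad/s): [2.39, 2.39, 3.14, 3.14, 3.14, 3.14, 3.14].

## Interface

Orientations are given as a unit quaternion [w, x, y, z].
In Python, from station import bot gives the robot as it stands. The module is installed in compiled form; this text tells all that it offers.
- The arm moves only by the tool step_arm, never from a script. Its argument "increments" is a list that holds one entry, the list of rows, each a list of 7 numbers: the opening, from -1 (shut) to 1 (fully open), then the shift along the tool's x, y, z in mm, then the turn, a rotation vector about the tool's x, y, z in degrees. In form: [[[grip, x, y, z, ax, ay, az], ...]]. A call has 1 to 10 rows; each row is the pose to reach, as a shift and turn from the pose commanded when the call began, along the tool's axes at that moment; what a row does not reach only later rows make up. A row lasts 1/12 s, in which the tool goes at most 41.7 mm and 7.16 degrees, less where a joint would pass 70% of its speed; a pose out of reach is approached as far as the arm can. A call with a gripper value outside its range is refused whole. The fingers move at their own pace and stop on an object; "force" is the grip in N (left out, the last holds). Time passes only in rows, so rows that repeat a pose let the fingers close. It gives the time, the measured TCP pose, the force, the opening and the grip force at its end, in the units of the state.
- bot.get_obs(): the state, without advancing time (a new reading comes with each control period).
- bot.read_camera(name): name is "scene" or "top" or "wrist"; returns a dict with "image" (400x640x3 uint8, red, green, blue), "camera_matrix" (3x3 intrinsics, pixels), "dist" ([k1, k2, p1, p2, k3] as OpenCV has them; the pictures are not rectified), "R" (3x3) and "t" (3): a world point X has camera coordinates R X + t. Camera axes: x right, y down, z forward; pixel columns grow to the right and rows downward; lengths in m; the calibration is good to about 2 mm. A picture is of the moment at which its call begins. There is no depth.
- bot.hand_in(): hands the job in; it is judged then, once.
The state is a dict: "t": time; "q": joint angles; "joint_vel": joint speeds; "joint_torque": joint torques, N m; "eef_pos": TCP position; "tool_rot": TCP orientation; "contact_force": force on the tool from outside, world axes, zero at the start; "torque": the same for the moment, N m; "gripper_width": opening from 0.0 (shut) to 1.0 (fully open); "grasp_force": force on a finger pad.
Only numpy, scipy, OpenCV 4.12 (cv2) and the standard library are available. Lean on these libraries where they do the work, as an engineer would, in place of code of your own. Each camera call takes 0.05 s, during which the arm holds its last target. There are 200 camera calls.

## Working session

There is one attempt and no reset: what is moved stays moved. The work goes in short steps, Python scripts to look and compute and a tool call to move; the robot and the scene stay as the last step left them, time stands still between calls to the robot, and variables do not carry over. Pictures are saved under pics/ and viewed, at most 14 in all, crops included, and the job is handed in when it is done.

Besides the shell and the picture viewer there is one more tool, called after "Request:" as a command line: name --argument value ..., lists and objects as JSON in quotes. step_arm: Moves the arm, as the interface text tells. Its arguments: {"type":"object","properties":{"increments":{"type":"array"},"force":{"type":"number"}},"required":["increments"]}

```bash
mkdir -p pics; cat > h.py <<'E'
import numpy as np, cv2
from station import bot
from scipy.spatial.transform import Rotation as Ro
def cam(n):
    c=bot.read_camera(n); 
    for k in("camera_matrix","dist","R","t"): c[k]=np.array(c[k],float)
    return c
def save(c,name): cv2.imwrite("pics/"+name,np.ascontiguousarray(c["image"][...,::-1]))
def ray(c,px):
    u=cv2.undistortPoints(np.array(px,float).reshape(-1,1,2),c["camera_matrix"],c["dist"]).reshape(-1,2)
    d=np.c_[u,np.ones(len(u))]@c["R"]; return -c["R"].T@c["t"],d
def onz(c,px,z):
    o,d=ray(c,px); return o+d*((z-o[2])/d[:,2])[:,None]
def tri(c1,p1,c2,p2):
    o1,d1=ray(c1,[p1]);o2,d2=ray(c2,[p2]);d1=d1[0]/np.linalg.norm(d1);d2=d2[0]/np.linalg.norm(d2)
    s=np.linalg.lstsq(np.c_[d1,-d2],o2-o1,rcond=None)[0]
    a=o1+s[0]*d1;b=o2+s[1]*d2; return (a+b)/2,np.linalg.norm(a-b)
def proj(c,X): return cv2.projectPoints(np.array(X,float).reshape(-1,1,3),cv2.Rodrigues(c["R"])[0],c["t"],c["camera_matrix"],c["dist"])[0].reshape(-1,2)
def pose():
    o=bot.get_obs(); q=np.array(o["tool_rot"]); return np.array(o["eef_pos"]),Ro.from_quat(q[[1,2,3,0]])
def go(X,yaw=None):
    """shift (mm) and turn (deg rotvec) in tool axes to reach X with tool down and tool x-axis at yaw (deg)"""
    p,R=pose(); s=R.inv().apply(np.array(X)-p)*1000
    x=R.as_matrix()[:,0]; cur=np.degrees(np.arctan2(x[1],x[0]))
    if yaw is None: yaw=cur
    T=Ro.from_euler('z',yaw,degrees=True)*Ro.from_euler('x',180,degrees=True)
    r=(R.inv()*T).as_rotvec(degrees=True)
    print("t",round(bot.get_obs()["t"],2),"pos",p.round(4),"yaw",cur.round(1),"shift",s.round(1),"turn",r.round(2))
E
python3 - <<'E'
from h import *
for n in("scene","top","wrist"):
    c=cam(n); save(c,n+"0.png"); print(n,(-c["R"].T@c["t"]).round(3),c["R"][2].round(2),c["camera_matrix"][0,0])
go([.243,-.63,.231]); print(bot.get_obs(), bot.hold_point_z)
E
```

```text
scene [ 1.473 -0.4    1.039] [-0.69  0.36 -0.63] 473.2652201308727
top [0.449 0.108 1.3  ] [ 0.06  0.01 -1.  ] 466.83539767433933
wrist [ 0.318 -0.6    0.374] [-0.29 -0.11 -0.95] 351.95825272701376
t 0.15 pos [ 0.2432 -0.6292  0.2306] yaw 21.1 shift [-0.5  0.7 -0.4] turn [-0.08  0.   -0.  ]
{'t': 0.15, 'q': array([ 1.09386242,  0.47760747,  0.02237207,  1.55618582, -0.01152579,
        1.10928383, -0.08310879]), 'joint_vel': array([ 0.00071363, -0.00040972,  0.00207406, -0.00332309, -0.00058676,
        0.00022749, -0.00144753]), 'joint_torque': array([ 3.43171989e-03, -5.96919894e+01,  1.61048267e+00, -2.81490523e+01,
        1.26778669e-02,  6.56765944e-03, -4.92158676e-06]), 'eef_pos': array([ 0.24318843, -0.62920456,  0.23056765]), 'tool_rot': array([-6.57836470e-04,  9.83045370e-01,  1.83361231e-01, -1.64657927e-04]), 'contact_force': array([ 0.27424036, -1.29558231,  0.73709801]), 'torque': array([-0.00398844,  0.04659105, -0.00737387]), 'grasp_force': 0.0, 'gripper_width': 0.9995989122076149} 0.0187
```

View pics/scene0.png

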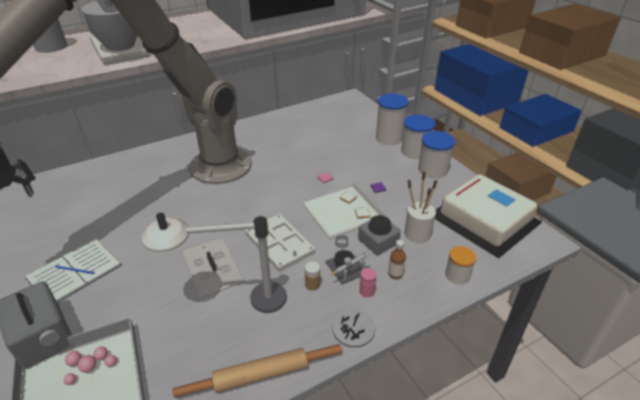

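View pics/top0.png

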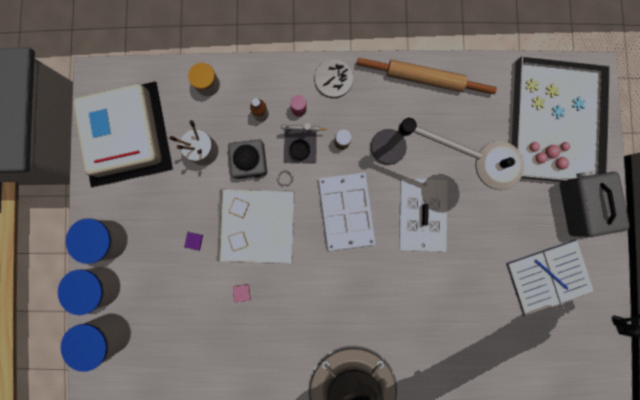

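Scene: lamp post foot (268,297), pot (313,275) with pink look-alike (368,282). In the top view: biscuits (239,208) and (238,241), pink (242,293) and purple (193,241) decoys off the sheet, jig (346,212), stencil (424,217), pot (343,138) vs pink pot (298,104), shaker (247,158), cup (300,150), cutter (285,178), lamp head (500,165).

```bash
python3 - <<'E'
from h import *
c=cam("top"); im=c["image"]
cv2.imwrite("pics/top1.png",cv2.resize(np.ascontiguousarray(im[85:265,210:460,::-1]),(750,540),interpolation=cv2.INTER_CUBIC))
s=cam("scene"); cv2.imwrite("pics/scene1.png",cv2.resize(np.ascontiguousarray(s["image"][170:320,130:430,::-1]),(800,400),interpolation=cv2.INTER_CUBIC))
print(onz(c,[[239,208],[238,241],[346,212],[424,217],[343,138],[247,158],[300,150],[285,178],[388,147]],0.02).round(3))
print(onz(c,[[408,127],[500,165],[507,163]],.29).round(3))
E
```

```text
[[ 0.504  0.307  0.02 ]
 [ 0.414  0.31   0.02 ]
 [ 0.49   0.013  0.02 ]
 [ 0.474 -0.202  0.02 ]
 [ 0.695  0.018  0.02 ]
 [ 0.643  0.284  0.02 ]
 [ 0.663  0.137  0.02 ]
 [ 0.586  0.179  0.02 ]
 [ 0.669 -0.107  0.02 ]]
[[ 0.666 -0.107  0.29 ]
 [ 0.581 -0.308  0.29 ]
 [ 0.585 -0.324  0.29 ]]
```

View pics/top1.png

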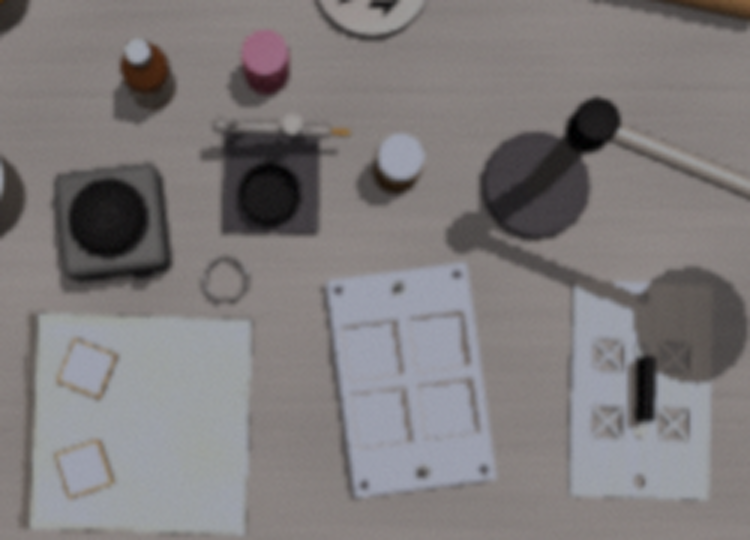

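View pics/scene1.png

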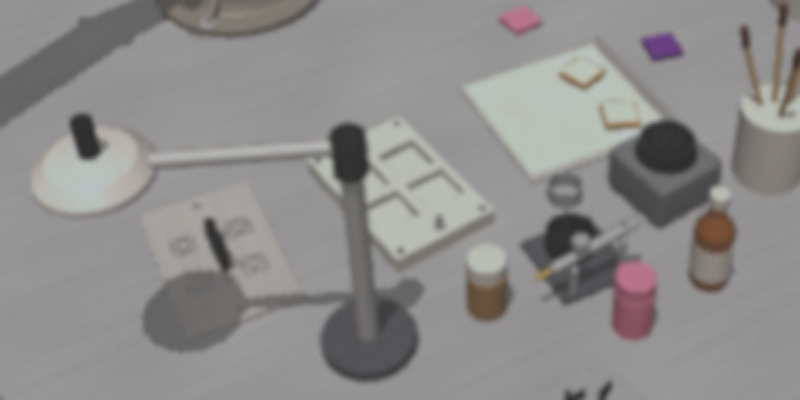

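```bash
cat >> h.py <<'E'
def seq(*wps):
    """print moves for successive commanded waypoints (x,y,z,yaw deg), starting at measured pose"""
    p,R=pose(); print("t",round(bot.get_obs()["t"],2),"pos",p.round(4))
    for w in wps:
        T=Ro.from_euler('z',w[3],degrees=True)*Ro.from_euler('x',180,degrees=True)
        s=R.inv().apply(np.array(w[:3])-p)*1000; r=(R.inv()*T).as_rotvec(degrees=True)
        print(np.round(w,4),"->",s.round(1),r.round(1),"rows",int(np.ceil(max(np.linalg.norm(s)/41.7,np.linalg.norm(r)/7.16)))); p=np.array(w[:3]);R=T
E
python3 - <<'E'
from h import *
seq((.43,-.2,.3,21),(.45,.14,.32,0))
E
```

```text
t 0.25 pos [ 0.2432 -0.6294  0.2308]
[ 0.43 -0.2   0.3  21.  ] -> [ 329.  -333.3  -68.9] [-0.   0.   0.1] rows 12
[0.45 0.14 0.32 0.  ] -> [ 140.5 -310.2  -20. ] [ 0. -0. 21.] rows 9
```

Request:
step_arm --increments '[[[1,165,-167,-35,0,0,0],[1,165,-167,-35,0,0,0],[1,165,-167,-35,0,0,0],[1,165,-167,-35,0,0,0],[1,165,-167,-35,0,0,0],[1,165,-167,-35,0,0,0],[1,165,-167,-35,0,0,0]]]'

```text
t: 0.83
eef_pos: [0.3412, -0.4084, 0.2675]
tool_rot: [-0.0, 0.982, 0.188, 0.001]
contact_force: [0.1, 0.1, 0.4]
gripper_width: 1.0
grasp_force: 0.0
```

Request:
step_arm --increments '[[[1,164,-166,-35,0,0,0],[1,164,-166,-35,0,0,0],[1,164,-166,-35,0,0,0],[1,164,-166,-35,0,0,0],[1,164,-166,-35,0,0,0],[1,164,-166,-35,0,0,0],[1,164,-166,-35,0,0,0]]]'

```text
t: 1.42
eef_pos: [0.4332, -0.1946, 0.3026]
tool_rot: [-0.0, 0.982, 0.188, 0.002]
contact_force: [0.5, 0.0, 0.3]
gripper_width: 1.001
grasp_force: 0.0
```

Request:
step_arm --increments '[[[1,140,-310,-20,0,0,21],[1,140,-310,-20,0,0,21],[1,140,-310,-20,0,0,21],[1,140,-310,-20,0,0,21],[1,140,-310,-20,0,0,21],[1,140,-310,-20,0,0,21],[1,140,-310,-20,0,0,21],[1,140,-310,-20,0,0,21],[1,140,-310,-20,0,0,21],[1,140,-310,-20,0,0,21]]]'

```text
t: 2.25
eef_pos: [0.4489, 0.1446, 0.3219]
tool_rot: [-0.001, 1.0, 0.005, 0.001]
contact_force: [0.4, -0.2, 0.4]
gripper_width: 1.003
grasp_force: 0.0
```

```bash
python3 - <<'E'
from h import *
c=cam("wrist"); save(c,"w1.png"); seq()
np.savez("w1.npz",**c)
print((-c["R"].T@c["t"]).round(3),c["R"].round(2))
E
```

```text
t 2.3 pos [0.4491 0.1413 0.3214]
[0.529 0.146 0.465] [[ 0.01 -1.   -0.  ]
 [-0.95 -0.01  0.31]
 [-0.31 -0.   -0.95]]
```

View pics/w1.png

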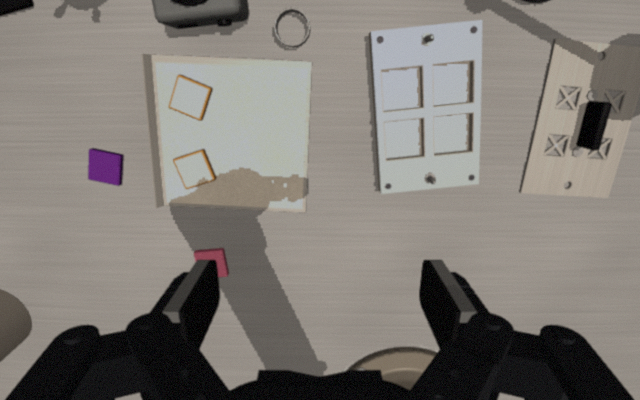

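Wrist view: two biscuits at (190,97), (194,169) on the sheet; purple (106,167) and pink (211,262) squares off it; nests at (402,88), (453,83), (404,138), (453,133); pins at (428,38), (430,178).

```bash
cat >> h.py <<'E'
def holes(mask,lo,hi):
    cs,hi_=cv2.findContours(mask.astype(np.uint8),cv2.RETR_CCOMP,cv2.CHAIN_APPROX_NONE); out=[]
    for k,q in enumerate(cs):
        if hi_[0][k][3]>=0 and lo<cv2.contourArea(q)<hi: out.append(q)
    return out
def rectxy(c,q,z):
    """min-area rectangle of contour q cast onto z: centre, sizes (mm), angle mod 90"""
    w=onz(c,q.reshape(-1,2),z)[:,:2].astype(np.float32)*1000
    (x,y),(a,b),t=cv2.minAreaRect(w); return np.round([x/1e3,y/1e3],4),np.round([a,b],1),round(t%90,1)
def orange(im):
    hsv=cv2.cvtColor(im,cv2.COLOR_RGB2HSV); return (hsv[...,0]<25)&(hsv[...,0]>5)&(hsv[...,1]>90)
E
python3 - <<'E'
from h import *
c=cam("wrist"); t=cam("top"); np.savez("w1.npz",**c); im=c["image"]
m=orange(im); m[:60]=0; m[220:]=0; m[:,320:]=0
for z in (.015,):
  for q in holes(m,200,3000): print("icing",rectxy(c,q,z), q.reshape(-1,2).mean(0).round(1))
hsv=cv2.cvtColor(t["image"],cv2.COLOR_RGB2HSV)
print(hsv[208,239],hsv[208-7:208+8,239,1], hsv[200:217,239,0])
m=orange(t["image"]);m2=(hsv[...,1]>60)&(hsv[...,0]<25)
for q in holes(m2[180:270,215:300],40,600): print("top",rectxy(t,q+[215,180],.015),(q.reshape(-1,2).mean(0)+[215,180]).round(1))
g=cv2.cvtColor(im,cv2.COLOR_RGB2GRAY); r=g[10:200,360:495]; th,b=cv2.threshold(r,0,255,cv2.THRESH_OTSU); print("otsu",th)
cs,_=cv2.findContours(b,cv2.RETR_CCOMP,cv2.CHAIN_APPROX_NONE)
for q in cs:
    if cv2.contourArea(q)>600: print("jig",rectxy(c,q+[360,10],.021),cv2.contourArea(q), (q.reshape(-1,2).mean(0)+[360,10]).round(1))
r=b*0; big=max(cs,key=cv2.contourArea)
print("pins/tops wrist", onz(c,[[428,38],[430,178]],.03).round(4))
cv2.imwrite("pics/jig.png",cv2.resize(np.hstack([g[10:200,360:495],cv2.copyMakeBorder(t["image"][165:255,310:380].mean(2).astype(np.uint8),0,100,0,0,cv2.BORDER_CONSTANT)]),None,fx=3,fy=3,interpolation=cv2.INTER_CUBIC))
E
```

```text
[115  24 183] [13 25 24 24 24 25 25 24 25 25 24 26 23 11 20] [ 12 117 113 115 113 113 113 113 115 113 113 115 112 113 116  13  17]
otsu 156.0
jig (array([0.4927, 0.0105]), array([202.8, 130.2]), 7.0) 17015.5 [425.2 104.1]
pins/tops wrist [[ 0.5762  0.0181  0.03  ]
 [ 0.4095 -0.0007  0.03  ]]
```

View pics/jig.png

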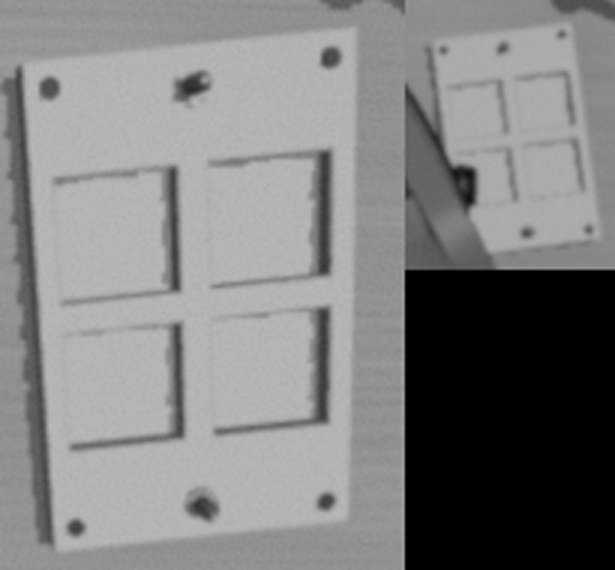

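```bash
cat >> h.py <<'E'
def biscuits(c,box,z,lo=300,hi=5000):
    x0,y0,x1,y1=box; im=np.ascontiguousarray(c["image"][y0:y1,x0:x1]); k=4
    im=cv2.resize(im,None,fx=k,fy=k,interpolation=cv2.INTER_CUBIC); hsv=cv2.cvtColor(im,cv2.COLOR_RGB2HSV)
    m=(hsv[...,1]>85)&(hsv[...,0]<28)&(hsv[...,0]>4)
    for q in holes(m,lo*k*k,hi*k*k):
        q=(q+.5)/k-.5+[x0,y0]; M=q.reshape(-1,2); print("icing px",M.mean(0).round(1),*rectxy(c,q,z))
E
python3 - <<'E'
from h import *
c=dict(np.load("w1.npz")); im=c["image"]
hsv=cv2.cvtColor(im,cv2.COLOR_RGB2HSV); print(hsv[97,160:215].tolist())
biscuits(c,(160,60,320,200),.015)
E
```

```text
[[45, 11, 178], [56, 10, 179], [45, 17, 181], [45, 14, 184], [48, 14, 180], [45, 11, 181], [33, 17, 175], [20, 56, 170], [18, 86, 170], [18, 43, 176], [30, 7, 178], [65, 8, 182], [60, 6, 177], [60, 4, 179], [60, 4, 179], [83, 6, 179], [60, 7, 179], [60, 6, 177], [70, 4, 180], [75, 6, 178], [75, 8, 182], [72, 7, 182], [68, 6, 178], [64, 10, 182], [70, 8, 182], [68, 6, 179], [68, 6, 181], [60, 4, 180], [84, 7, 178], [90, 4, 178], [75, 8, 181], [90, 6, 181], [78, 7, 180], [90, 6, 179], [75, 8, 181], [72, 7, 180], [75, 6, 180], [75, 8, 182], [70, 4, 179], [75, 8, 182], [90, 6, 180], [42, 7, 180], [17, 40, 173], [17, 121, 165], [17, 174, 139], [15, 138, 98], [18, 29, 114], [48, 8, 159], [90, 6, 181], [100, 4, 181], [65, 8, 183], [60, 7, 181], [47, 10, 181], [47, 10, 179], [45, 14, 181]]
```

Request:
step_arm --increments '[[[1,-10,-150,100,0,0,0],[1,-10,-150,100,0,0,0],[1,-10,-150,100,0,0,0],[1,-10,-150,100,0,0,0],[1,-10,-150,100,0,0,0],[1,-10,-150,100,0,0,0],[1,-10,-150,100,0,0,0],[1,-10,-150,100,0,0,0]]]'

```text
t: 3.07
eef_pos: [0.44, 0.2868, 0.2216]
tool_rot: [0.001, 1.0, -0.001, 0.0]
contact_force: [-0.5, -1.0, 0.7]
gripper_width: 0.999
grasp_force: 0.0
```

```bash
sed -i 's/hsv\[...,1\]>85/hsv[...,1]>32/' h.py; python3 - <<'E'
from h import *
c0=dict(np.load("w1.npz")); c=cam("wrist"); np.savez("w2.npz",**c); save(c,"w2.png"); seq()
biscuits(c0,(160,60,320,200),.015)
P=proj(c,[[.507,.30,.015],[.414,.30,.015]]); print(P.round())
x0,y0=np.maximum(P.min(0)-70,0).astype(int);x1,y1=(P.max(0)+70).astype(int); print(x0,y0,x1,y1)
biscuits(c,(x0,y0,x1,y1),.015)
E
```

```text
t 3.12 pos [0.4401 0.287  0.2219]
icing px [190.3 170. ] [0.4136 0.3128] [38.3 38.5] 18.2
icing px [185.2  97.7] [0.5065 0.3094] [38.7 38.8] 67.7
[[306.  94.]
 [307. 186.]]
235 23 376 256
icing px [295.9  93.6] [0.5066 0.3094] [39.  39.1] 67.4
icing px [293.1 179.1] [0.4195 0.3143] [26.9 38.7] 18.3
```

View pics/w2.png

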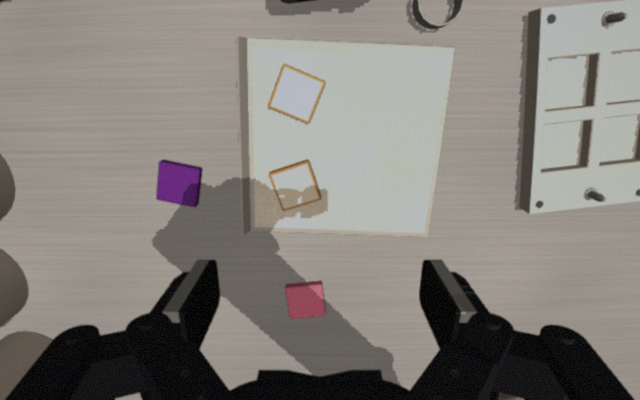

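```bash
python3 - <<'E'
from h import *
seq((.5066,.3094,.08,-22.5),(.5066,.3094,.006,-22.5),(.5066,.3094,.1,-22.5),(.43,.02,.2,7))
E
```

```text
t 3.12 pos [0.4401 0.287  0.2219]
[  0.5066   0.3094   0.08   -22.5   ] -> [ 66.2 -22.6 142. ] [ 0.  -0.1 22.4] rows 4
[ 5.066e-01  3.094e-01  6.000e-03 -2.250e+01] -> [-0. -0. 74.] [0. 0. 0.] rows 2
[  0.5066   0.3094   0.1    -22.5   ] -> [  0.   0. -94.] [0. 0. 0.] rows 3
[0.43 0.02 0.2  7.  ] -> [  40.   296.7 -100. ] [  0.    0.  -29.5] rows 8
```

Request:
step_arm --increments '[[[0.45,66,-22.6,142,0,0,22.4],[0.45,66,-22.6,142,0,0,22.4],[0.45,66,-22.6,142,0,0,22.4],[0.45,66,-22.6,142,0,0,22.4],[0.45,66,-22.6,142,0,0,22.4],[0.45,66,-22.6,142,0,0,22.4],[0.45,66,-22.6,142,0,0,22.4],[0.45,66,-22.6,142,0,0,22.4]]]'

```text
t: 3.78
eef_pos: [0.5055, 0.3122, 0.082]
tool_rot: [-0.001, 0.981, -0.193, 0.001]
contact_force: [-0.5, -0.4, 0.2]
gripper_width: 0.723
grasp_force: 0.0
```

```bash
python3 - <<'E'
from h import *
seq((.5066,.3094,.006,-22.5)); c=cam("wrist"); cv2.imwrite("pics/w3.png",np.ascontiguousarray(c["image"][100:400,120:520,::-1]))
P=proj(c,[[.5066,.3094,.015],[.4136,.3128,.015]]); print(P.round())
x0,y0=np.maximum(P[0]-110,0).astype(int); biscuits(c,(x0,y0,x0+220,min(y0+220,400)),.015)
E
```

```text
t 3.78 pos [0.5055 0.3122 0.082 ]
[ 5.066e-01  3.094e-01  6.000e-03 -2.250e+01] -> [ 1.9  2.4 76. ] [-0.2 -0.1  0.2] rows 2
[[324. 207.]
 [368. 322.]]
icing px [343.6 283.3] [0.4497 0.3188] [19.6 27.6] 20.1
icing px [323.2 204.7] [0.5064 0.3095] [39.  38.8] 67.4
```

View pics/w3.png

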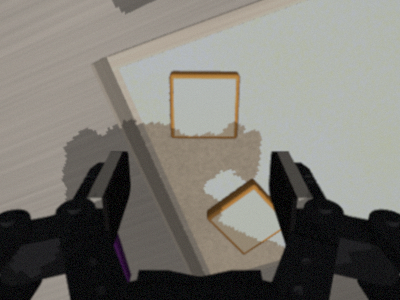

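Close crop: the white-iced, tan-edged biscuit sits square between the fingers at (205,105), the second at (245,215).

Request:
step_arm --increments '[[[0.45,1.9,2.4,76,0,0,0],[0.45,1.9,2.4,76,0,0,0],[0.45,1.9,2.4,76,0,0,0],[0.45,1.9,2.4,76,0,0,0],[-0.4,1.9,2.4,76,0,0,0],[-0.4,1.9,2.4,76,0,0,0],[-0.4,1.9,2.4,76,0,0,0],[-0.4,1.9,2.4,76,0,0,0],[-0.4,1.9,2.4,76,0,0,0]]]' --force 35

```text
t: 4.58
eef_pos: [0.5067, 0.3102, 0.0062]
tool_rot: [-0.001, 0.981, -0.193, 0.001]
contact_force: [-1.0, -1.7, 9.0]
gripper_width: 0.503
grasp_force: 36.2
```

Request:
step_arm --increments '[[[-0.4,0,0,-94,0,0,0],[-0.4,0,0,-94,0,0,0],[-0.4,0,0,-94,0,0,0],[-0.4,0,0,-94,0,0,0]]]'

```text
t: 4.92
eef_pos: [0.5083, 0.3112, 0.1031]
tool_rot: [-0.003, 0.981, -0.193, 0.004]
contact_force: [0.0, 0.6, -0.8]
gripper_width: 0.499
grasp_force: 36.1
```

Request:
step_arm --increments '[[[-0.4,40,296,-100,0,0,-29.5],[-0.4,40,296,-100,0,0,-29.5],[-0.4,40,296,-100,0,0,-29.5],[-0.4,40,296,-100,0,0,-29.5],[-0.4,40,296,-100,0,0,-29.5],[-0.4,40,296,-100,0,0,-29.5],[-0.4,40,296,-100,0,0,-29.5],[-0.4,40,296,-100,0,0,-29.5],[-0.4,40,296,-100,0,0,-29.5],[-0.4,40,296,-100,0,0,-29.5]]]'

```text
t: 5.75
eef_pos: [0.4302, 0.0183, 0.1978]
tool_rot: [0.001, 0.998, 0.061, 0.001]
contact_force: [1.1, 1.1, -0.4]
gripper_width: 0.498
grasp_force: 36.1
```

```bash
python3 - <<'E'
from h import *
c=cam("wrist"); np.savez("w4.npz",**c); save(c,"w4.png"); seq((.5197,.045,.08,7))
print(proj(c,[[.577,.0209,.021],[.4083,.0001,.021]]).round())
E
```

```text
t 5.8 pos [0.4304 0.0199 0.1975]
[0.5197 0.045  0.08   7.    ] -> [ 91.7 -13.8 117.6] [ 0.  -0.1  0.2] rows 4
[[338.  -4.]
 [336. 194.]]
```

View pics/w4.png

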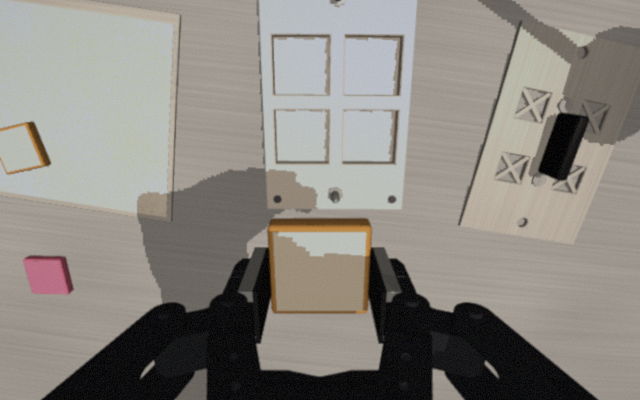

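```bash
cat >> h.py <<'E'
def nests(c,ctr,z=.021,half=34):
    """per-nest rectangle from dark outline (blackhat), at rim height"""
    g=cv2.cvtColor(c["image"],cv2.COLOR_RGB2GRAY); k=3
    P=proj(c,[[ctr[0],ctr[1],z]])[0]; s=352*.075/abs((c["R"]@np.array([ctr[0],ctr[1],z])+c["t"])[2]); s=int(s)
    x0,y0=np.maximum((P-s).astype(int),0); r=g[y0:int(P[1])+s,x0:int(P[0])+s]; r=cv2.resize(r,None,fx=k,fy=k,interpolation=cv2.INTER_CUBIC)
    b=cv2.morphologyEx(r,cv2.MORPH_BLACKHAT,np.ones((25,25)))>10
    cs,_=cv2.findContours(b.astype(np.uint8),cv2.RETR_EXTERNAL,cv2.CHAIN_APPROX_NONE)
    for q in cs:
        Q=(q+.5)/k-.5+[x0,y0]; R=rectxy(c,Q.astype(float),z)
        if min(R[1])>35 and max(R[1])<60: print("nest",*R,"px",Q.reshape(-1,2).mean(0).round())
E
python3 - <<'E'
from h import *
c=dict(np.load("w4.npz")); nests(c,(.4927,.0105))
c1=dict(np.load("w1.npz")); nests(c1,(.4927,.0105))
ct=np.array([.4927,.0105]);a=np.radians(7);u=np.array([np.cos(a),np.sin(a)]);v=np.array([-u[1],u[0]])
for i in(1,-1):
  for j in(1,-1): print(i,j,(ct+.031*(i*u+j*v)).round(4))
for z in(.19,.195,.2,.205,.21,.215): print(z); biscuits(c,(240,205,400,330),z,2000,20000)
E
```

```text
nest [ 0.4656 -0.0234] [52.  51.5] 7.0 px [376. 136.]
nest [0.4583 0.0383] [52.5 52.1] 6.8 px [301. 136.]
nest [ 0.5271 -0.0158] [51.9 51.5] 7.1 px [379.  64.]
nest [0.5198 0.0456] [52.1 51.9] 6.7 px [301.  64.]
nest [0.4582 0.038 ] [52.8 52.1] 6.7 px [406. 138.]
nest [ 0.4655 -0.0235] [52.8 51.8] 6.4 px [454. 133.]
nest [0.5197 0.0455] [52.6 52.3] 7.1 px [404.  87.]
nest [ 0.5271 -0.016 ] [52.4 51.8] 6.3 px [454.  82.]
1 1 [0.5197 0.045 ]
1 -1 [ 0.5272 -0.0165]
-1 1 [0.4582 0.0375]
-1 -1 [ 0.4657 -0.024 ]
0.19
0.195
0.2
0.205
0.21
0.215
```

```bash
python3 - <<'E'
from h import *
c=dict(np.load("w4.npz")); im=c["image"]; hsv=cv2.cvtColor(im,cv2.COLOR_RGB2HSV)
print([ (i,int(hsv[290,i,1])) for i in list(range(266,280))+list(range(360,376))]); print([(i,int(hsv[i,320,1]),int(hsv[i,320,2])) for i in list(range(214,240))+list(range(304,320))])
for z in(.19,.195,.2,.205,.21,.215):
    w=onz(c,[[275.5,290],[366,290]],z); print(z,np.linalg.norm(w[0]-w[1]).round(4))
seq((.5198,.0455,.06,6.9))
E
```

```text
[(266, 45), (267, 255), (268, 153), (269, 64), (270, 160), (271, 190), (272, 167), (273, 170), (274, 156), (275, 104), (276, 61), (277, 55), (278, 59), (279, 57), (360, 48), (361, 56), (362, 58), (363, 83), (364, 132), (365, 166), (366, 171), (367, 177), (368, 185), (369, 148), (370, 142), (371, 149), (372, 0), (373, 223), (374, 255), (375, 105)]
[(214, 26, 158), (215, 24, 161), (216, 26, 159), (217, 40, 142), (218, 66, 108), (219, 138, 89), (220, 175, 83), (221, 163, 89), (222, 165, 91), (223, 164, 98), (224, 165, 108), (225, 170, 132), (226, 169, 161), (227, 170, 177), (228, 162, 189), (229, 165, 190), (230, 158, 189), (231, 117, 181), (232, 35, 184), (233, 7, 189), (234, 8, 193), (235, 8, 193), (236, 8, 193), (237, 11, 193), (238, 9, 192), (239, 8, 191), (304, 57, 157), (305, 63, 155), (306, 56, 155), (307, 56, 154), (308, 56, 154), (309, 55, 152), (310, 69, 144), (311, 126, 128), (312, 141, 121), (313, 69, 130), (314, 31, 157), (315, 21, 161), (316, 26, 157), (317, 24, 159), (318, 26, 159), (319, 26, 158)]
0.19 0.0451
0.195 0.0436
0.2 0.0421
0.205 0.0406
0.21 0.0391
0.215 0.0376
t 5.8 pos [0.4304 0.0199 0.1975]
[0.5198 0.0455 0.06   6.9   ] -> [ 91.8 -14.3 137.6] [ 0.  -0.1  0.3] rows 4
```

Request:
step_arm --increments '[[[-0.4,91.8,-14.3,137.6,0,0,0.3],[-0.4,91.8,-14.3,137.6,0,0,0.3],[-0.4,91.8,-14.3,137.6,0,0,0.3],[-0.4,91.8,-14.3,137.6,0,0,0.3],[-0.4,91.8,-14.3,137.6,0,0,0.3],[-0.4,91.8,-14.3,137.6,0,0,0.3],[-0.4,91.8,-14.3,137.6,0,0,0.3],[-0.4,91.8,-14.3,137.6,0,0,0.3],[-0.4,91.8,-14.3,137.6,0,0,0.3]]]'

```text
t: 6.55
eef_pos: [0.5202, 0.0459, 0.0617]
tool_rot: [0.0, 0.998, 0.061, 0.002]
contact_force: [-0.3, 0.5, 0.3]
gripper_width: 0.5
grasp_force: 36.1
```

```bash
python3 - <<'E'
from h import *
seq((.5198,.0455,.023,6.9))
E
```

```text
t 6.55 pos [0.5202 0.0459 0.0617]
[0.5198 0.0455 0.023  6.9   ] -> [-0.5  0.3 38.7] [ 0.  -0.2  0.1] rows 1
```

Request:
step_arm --increments '[[[-0.4,-0.3,0.2,20,0,0,0],[-0.4,-0.3,0.2,37.5,0,0,0],[-0.4,-0.3,0.2,37.5,0,0,0],[-0.4,-0.3,0.2,37.5,0,0,0],[-0.4,-0.3,0.2,37.5,0,0,0]]]'

```text
t: 6.97
eef_pos: [0.5201, 0.0455, 0.0238]
tool_rot: [0.0, 0.998, 0.06, 0.001]
contact_force: [-0.1, -0.2, 0.1]
gripper_width: 0.501
grasp_force: 40.7
```

Free so far; lower in small steps and watch the force.

Request:
step_arm --increments '[[[-0.4,0,0,1,0,0,0],[-0.4,0,0,1.5,0,0,0],[-0.4,0,0,1.5,0,0,0],[-0.4,0,0,1.5,0,0,0]]]'

```text
t: 7.3
eef_pos: [0.5195, 0.0454, 0.0211]
tool_rot: [0.0, 0.998, 0.06, 0.0]
contact_force: [0.3, 0.2, -0.0]
gripper_width: 0.494
grasp_force: 40.7
```

Request:
step_arm --increments '[[[-0.4,0,0,1,0,0,0],[-0.4,0,0,1,0,0,0],[-0.4,0,0,1,0,0,0]]]'

```text
t: 7.55
eef_pos: [0.5193, 0.0454, 0.0196]
tool_rot: [-0.0, 0.998, 0.06, -0.0]
contact_force: [0.5, 0.8, -0.3]
gripper_width: 0.496
grasp_force: 40.7
```

Request:
step_arm --increments '[[[0.4,0,0,0,0,0,0],[0.4,0,0,0,0,0,0],[0.4,0,0,0,0,0,0],[0.4,0,0,0,0,0,0],[0.4,0,0,-40,0,0,0],[0.4,0,0,-80,0,0,0],[0.4,0,0,-100,0,0,0],[0.4,0,0,-100,0,0,0]]]'

```text
t: 8.22
eef_pos: [0.5225, 0.0462, 0.1243]
tool_rot: [-0.0, 0.998, 0.06, 0.004]
contact_force: [1.1, -0.1, 0.3]
gripper_width: 0.702
grasp_force: 0.0
```

```bash
python3 - <<'E'
from h import *
c=cam("wrist"); save(c,"w5.png"); t=cam("top")
seq((.46,.17,.16,6.9),(.4136,.3128,.08,18.2))
P=proj(c,[[.5198,.0455,.019]])[0]; print(P)
x0,y0=np.maximum(P-90,0).astype(int); biscuits(c,(x0,y0,x0+180,min(y0+180,400)),.019)
P=proj(t,[[.4136,.3128,.015]])[0]; print(P); x0,y0=(P-18).astype(int); biscuits(t,(x0,y0,x0+36,y0+36),.015,30,600)
E
```

```text
t 8.32 pos [0.5198 0.0453 0.1204]
[0.46 0.17 0.16 6.9 ] -> [ -44.3 -131.   -39.8] [ 0.  -0.1  0. ] rows 4
[ 0.4136  0.3128  0.08   18.2   ] -> [ -28.9 -147.3   80. ] [  0.    0.  -11.3] rows 5
[320.37405717 197.07251379]
icing px [320.2 188.1] [0.5263 0.0467] [24.7 39. ] 6.9
[237.09483061 240.99705109]
```

View pics/w5.png

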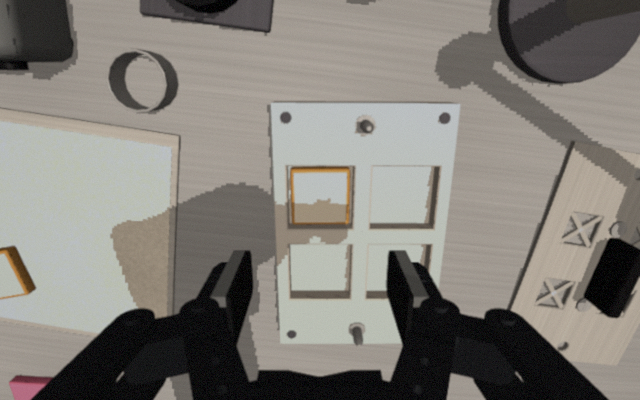

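Biscuit A sits square in the nest at (321,196). Now B; I'll hover over it and recheck it.

Request:
step_arm --increments '[[[0.45,-44,-131,-40,0,0,0],[0.45,-44,-131,-40,0,0,0],[0.45,-44,-131,-40,0,0,0],[0.45,-44,-131,-40,0,0,0]]]'

```text
t: 8.65
eef_pos: [0.457, 0.1748, 0.1597]
tool_rot: [-0.001, 0.998, 0.063, -0.001]
contact_force: [-0.2, -0.4, -0.6]
gripper_width: 0.727
grasp_force: 0.0
```

Request:
step_arm --increments '[[[0.45,-29,-147,80,0,0,-11.3],[0.45,-29,-147,80,0,0,-11.3],[0.45,-29,-147,80,0,0,-11.3],[0.45,-29,-147,80,0,0,-11.3],[0.45,-29,-147,80,0,0,-11.3],[0.45,-29,-147,80,0,0,-11.3],[0.45,-29,-147,80,0,0,-11.3],[0.45,-29,-147,80,0,0,-11.3]]]'

```text
t: 9.32
eef_pos: [0.4139, 0.3108, 0.0793]
tool_rot: [0.001, 0.988, 0.157, -0.0]
contact_force: [-0.2, -0.4, 0.4]
gripper_width: 0.719
grasp_force: 0.0
```

```bash
python3 - <<'E'
from h import *
c=cam("wrist"); save(c,"w6.png"); seq((.4136,.3128,.006,18.2))
P=proj(c,[[.4136,.3128,.015]])[0]; print(P)
x0,y0=np.maximum(P-110,0).astype(int); biscuits(c,(x0,y0,x0+220,min(y0+220,400)),.015)
im=c["image"];hsv=cv2.cvtColor(im,cv2.COLOR_RGB2HSV);m=((hsv[...,0]<28)&(hsv[...,0]>4)&(hsv[...,1]>100)&(hsv[...,2]>70)).astype(np.uint8);
cs,_=cv2.findContours(m,cv2.RETR_EXTERNAL,cv2.CHAIN_APPROX_NONE)
for q in cs:
    if len(q)>60: print("outer",rectxy(c,q,.012),q.reshape(-1,2).mean(0))
E
```

```text
t 9.37 pos [0.4142 0.3108 0.0796]
[4.136e-01 3.128e-01 6.000e-03 1.820e+01] -> [ 0.  -2.2 73.6] [ 0.1  0.  -0.1] rows 2
[316.59434481 211.93873066]
icing px [317.7 194. ] [0.4237 0.3157] [17.6 38.7] 18.7
outer (array([0.4138, 0.3125]), array([45.1, 44.2]), 18.1) [317.0503876  208.57751938]
```

Request:
step_arm --increments '[[[0.45,0,-2,72.6,0,0,0],[0.45,0,-2,72.6,0,0,0],[0.45,0,-2,72.6,0,0,0],[0.45,0,-2,72.6,0,0,0],[-0.4,0,-2,72.6,0,0,0],[-0.4,0,-2,72.6,0,0,0],[-0.4,0,-2,72.6,0,0,0],[-0.4,0,-2,72.6,0,0,0],[-0.4,0,-2,72.6,0,0,0]]]' --force 35

```text
t: 10.12
eef_pos: [0.4141, 0.3149, 0.0093]
tool_rot: [-0.0, 0.987, 0.158, 0.002]
contact_force: [-0.7, -1.0, 8.3]
gripper_width: 0.498
grasp_force: 36.0
```

Request:
step_arm --increments '[[[-0.4,0,0,-93,0,0,0],[-0.4,0,0,-93,0,0,0],[-0.4,0,0,-93,0,0,0],[-0.4,0,0,-93,0,0,0]]]'

```text
t: 10.45
eef_pos: [0.4151, 0.3166, 0.1047]
tool_rot: [-0.002, 0.987, 0.158, 0.004]
contact_force: [0.1, 0.1, -0.0]
gripper_width: 0.498
grasp_force: 36.0
```

Request:
step_arm --increments '[[[-0.4,-43.4,275,40,0,0,11.3],[-0.4,-43.4,275,40,0,0,11.3],[-0.4,-43.4,275,40,0,0,11.3],[-0.4,-43.4,275,40,0,0,11.3],[-0.4,-43.4,275,40,0,0,11.3],[-0.4,-43.4,275,40,0,0,11.3],[-0.4,-43.4,275,40,0,0,11.3],[-0.4,-43.4,275,40,0,0,11.3],[-0.4,-43.4,275,40,0,0,11.3],[-0.4,-43.4,275,40,0,0,11.3]]]'

```text
t: 11.28
eef_pos: [0.4573, 0.0401, 0.06]
tool_rot: [-0.0, 0.998, 0.06, 0.0]
contact_force: [0.5, 0.0, -0.5]
gripper_width: 0.496
grasp_force: 36.0
```

```bash
python3 - <<'E'
from h import *
seq((.4582,.0381,.023,6.9)); c=cam("wrist"); save(c,"w7.png")
c=cam("wrist"); im=c["image"];hsv=cv2.cvtColor(im,cv2.COLOR_RGB2HSV);m=((hsv[...,0]<28)&(hsv[...,0]>4)&(hsv[...,1]>100)&(hsv[...,2]>70)).astype(np.uint8);
cs,_=cv2.findContours(m,cv2.RETR_EXTERNAL,cv2.CHAIN_APPROX_NONE)
z=bot.get_obs()["eef_pos"][2]+.005
for q in cs:
    if len(q)>60: print("outer",rectxy(c,q,z),q.reshape(-1,2).mean(0))
E
```

```text
t 11.28 pos [0.4573 0.0401 0.06  ]
[0.4582 0.0381 0.023  6.9   ] -> [ 0.6  2.1 37. ] [-0. -0.  0.] rows 1
outer (array([0.4583, 0.0415]), array([46.8, 43.6]), 7.0) [319.3579235  264.29234973]
outer (array([0.5242, 0.0473]), array([32.3, 32.6]), 7.0) [325.76829268 113.13109756]
```

Request:
step_arm --increments '[[[-0.4,0.7,1.8,20,0,0,0],[-0.4,0.7,1.8,35,0,0,0],[-0.4,0.7,1.8,35,0,0,0],[-0.4,0.7,1.8,35,0,0,0],[-0.4,0.7,1.8,35,0,0,0],[-0.4,0.7,1.8,35,0,0,0]]]'

```text
t: 11.88
eef_pos: [0.459, 0.0387, 0.0259]
tool_rot: [-0.0, 0.998, 0.061, 0.001]
contact_force: [-0.7, -0.2, 0.8]
gripper_width: 0.499
grasp_force: 36.0
```

Request:
step_arm --increments '[[[-0.4,0,0,2,0,0,0],[-0.4,0,0,2,0,0,0],[-0.4,0,0,2,0,0,0],[-0.4,0,0,3.5,0,0,0],[-0.4,0,0,3.5,0,0,0],[-0.4,0,0,3.5,0,0,0]]]'

```text
t: 12.38
eef_pos: [0.4584, 0.0379, 0.0215]
tool_rot: [0.0, 0.998, 0.06, -0.0]
contact_force: [-1.1, 0.3, -0.8]
gripper_width: 0.496
grasp_force: 36.0
```

Request:
step_arm --increments '[[[0.4,0,0,0,0,0,0],[0.4,0,0,0,0,0,0],[0.4,0,0,0,0,0,0],[0.4,0,0,0,0,0,0],[0.4,0,0,-40,0,0,0],[0.4,0,0,-80,0,0,0],[0.4,0,0,-110,0,0,0],[0.4,0,0,-110,0,0,0]]]'

```text
t: 13.05
eef_pos: [0.462, 0.0389, 0.1369]
tool_rot: [-0.0, 0.998, 0.06, 0.005]
contact_force: [1.4, -0.5, 0.0]
gripper_width: 0.699
grasp_force: 0.0
```

Request:
step_arm --increments '[[[0.4,-73,220,-120,0,0,7],[0.4,-73,220,-120,0,0,7],[0.4,-73,220,-120,0,0,7],[0.4,-73,220,-120,0,0,7],[0.4,-73,220,-120,0,0,7],[0.4,-73,220,-120,0,0,7],[0.4,-73,220,-120,0,0,7],[0.4,-73,220,-120,0,0,7],[0.4,-73,220,-120,0,0,7]]]'

```text
t: 13.8
eef_pos: [0.4123, -0.1891, 0.2513]
tool_rot: [-0.0, 1.0, -0.001, 0.0]
contact_force: [-0.1, 1.0, -0.2]
gripper_width: 0.696
grasp_force: 0.0
```

```bash
python3 - <<'E'
from h import *
c=cam("wrist"); np.savez("w8.npz",**c); save(c,"w8.png"); seq(); print(proj(c,[[.474,-.202,.037],[.458,.038,.019],[.52,.0455,.019]]).round())
E
```

```text
t 13.85 pos [ 0.4123 -0.188   0.2509]
[[333.  99.]
 [106. 115.]
 [ 89.  54.]]
```

View pics/w8.png

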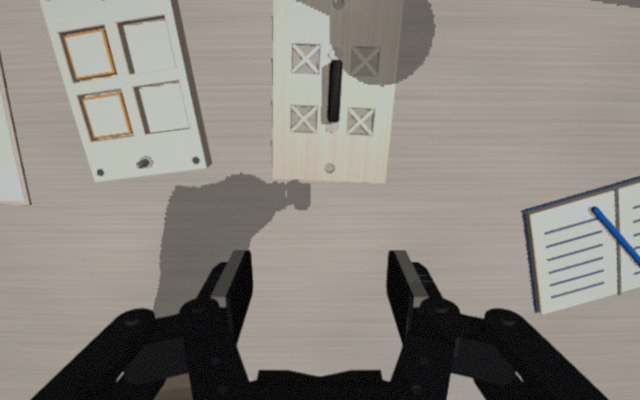

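Both biscuits lie in nests at (90,54) and (106,115). The stencil's bar is at (334,91), and its holes at (330,168) and (338,2).

```bash
cat >> h.py <<'E'
def bar(c,box,thr=45,amin=20):
    x0,y0,x1,y1=box; g=cv2.cvtColor(c["image"],cv2.COLOR_RGB2GRAY)[y0:y1,x0:x1]; g=cv2.resize(g,None,fx=4,fy=4,interpolation=cv2.INTER_CUBIC)
    cs,_=cv2.findContours((g<thr).astype(np.uint8),cv2.RETR_EXTERNAL,cv2.CHAIN_APPROX_NONE); q=max(cs,key=cv2.contourArea)
    return (q.astype(float)+.5)/4-.5+[x0,y0]
def blob(c,px,r=9):
    """darkness centroid around px"""
    g=cv2.cvtColor(c["image"],cv2.COLOR_RGB2GRAY).astype(float); x,y=map(int,np.round(px)); x0,y0=max(x-r,0),max(y-r,0)
    w=g[y0:y+r+1,x0:x+r+1]; d=np.clip(np.median(w)-8-w,0,None); yy,xx=np.mgrid[y0:y0+w.shape[0],x0:x0+w.shape[1]]; return np.array([(d*xx).sum(),(d*yy).sum()])/d.sum()
E
python3 - <<'E'
from h import *
c=dict(np.load("w8.npz")); t=cam("top")
q=bar(c,(318,45,350,135)); print("bar@.037",*rectxy(c,q,.037)); 
qt=bar(t,(412,195,436,235),70); print("top bar@.037",*rectxy(t,qt,.037))
a=np.array(cv2.minAreaRect(q.astype(np.float32))[0]);b=np.array(cv2.minAreaRect(qt.astype(np.float32))[0]); print(a,b,tri(c,a,t,b))
h1=blob(c,(330,168)); h2=blob(c,(338,3),6); H=onz(c,[h1,h2],.005); print("holes",h1,h2,H.round(4),np.linalg.norm(H[0]-H[1]),H.mean(0))
g=cv2.cvtColor(c["image"],cv2.COLOR_RGB2GRAY); print(g[150,262:282],g[150,376:400])
E
```

```text
bar@.037 [ 0.4808 -0.203 ] [10.9 57.7] 87.2
top bar@.037 [ 0.4814 -0.1995] [19.1 60.8] 86.3
[333.80374146  90.80895996] [424.58532715 214.03211975] (array([ 0.48139303, -0.20347059,  0.02106304]), np.float64(0.0007739121409828445))
holes [329.68151147 168.45838956] [342.17021277   0.93617021] [[ 0.3953 -0.2004  0.005 ]
 [ 0.5677 -0.2118  0.005 ]] 0.17276397419367423 [ 0.48148515 -0.2060844   0.005     ]
[164 161 160 161 161 162 161 158 159 151 153 175 183 183 184 185 184 184
 185 184] [189 186 189 186 187 187 190 187 185 186 187 187 178 163 156 154 158 158
 157 155 156 156 154 157]
```

```bash
python3 - <<'E'
from h import *
seq((.4805,-.204,.08,-3),(.4805,-.204,.010,-3))
E
```

```text
t 13.9 pos [ 0.4124 -0.1875  0.2507]
[ 0.4805 -0.204   0.08   -3.    ] -> [ 68.3  16.8 170.6] [-0.1  0.1  3.1] rows 5
[ 0.4805 -0.204   0.01   -3.    ] -> [-0. -0. 70.] [0. 0. 0.] rows 2
```

Request:
step_arm --increments '[[[0.1,68.3,16.8,170,0,0,3.1],[0.1,68.3,16.8,170,0,0,3.1],[0.1,68.3,16.8,170,0,0,3.1],[0.1,68.3,16.8,170,0,0,3.1],[0.1,68.3,16.8,170,0,0,3.1],[0.1,68.3,16.8,170,0,0,3.1],[0.1,68.3,16.8,170,0,0,3.1],[0.1,68.3,16.8,170,0,0,3.1],[0.1,68.3,16.8,170,0,0,3.1]]]'

```text
t: 14.65
eef_pos: [0.4814, -0.2058, 0.0832]
tool_rot: [0.0, 1.0, -0.027, 0.001]
contact_force: [0.3, -0.0, -0.2]
gripper_width: 0.548
grasp_force: 0.0
```

```bash
python3 - <<'E'
from h import *
c=cam("wrist"); np.savez("w9.npz",**c); save(c,"w9.png"); 
P=proj(c,[[.5654,-.2085,.005],[.4805,-.204,.037]]); print(P.round())
h=blob(c,P[0],12); print("hole",h,onz(c,[h],.005).round(4))
x,y=P[1].astype(int); q=bar(c,(x-30,y-95,x+30,y+60)); print("bar",*rectxy(c,q,.037))
seq((.4805,-.204,.010,-3))
E
```

```text
[[317.  73.]
 [317. 225.]]
hole [315.99823165  70.35632184] [[ 0.5668 -0.208   0.005 ]]
bar [ 0.4847 -0.2038] [10.9 63.9] 87.4
t 14.7 pos [ 0.4813 -0.2061  0.0833]
[ 0.4805 -0.204   0.01   -3.    ] -> [-1.1 -2.1 73.3] [ 0.1 -0.1 -0.2] rows 2
```

View pics/w9.png

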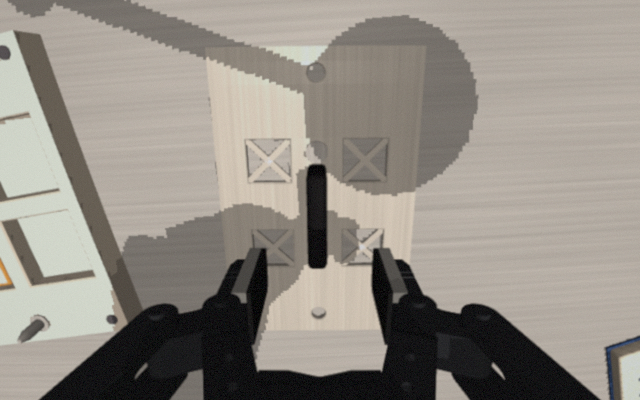

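Aligned: bar at (317,215), front hole (316,72), rear hole (319,312). Grasp and lift.

Request:
step_arm --increments '[[[0.1,-1.1,-1.8,40,0,0,0],[0.1,-1.1,-1.8,73,0,0,0],[0.1,-1.1,-1.8,73,0,0,0],[0.1,-1.1,-1.8,73,0,0,0],[-1,-1.1,-1.8,73,0,0,0],[-1,-1.1,-1.8,73,0,0,0],[-1,-1.1,-1.8,73,0,0,0],[-1,-1.1,-1.8,73,0,0,0],[-1,-1.1,-1.8,73,0,0,0],[-1,-1.1,-1.8,73,0,0,0]]]' --force 80

```text
t: 15.53
eef_pos: [0.4813, -0.2047, 0.0109]
tool_rot: [0.001, 1.0, -0.027, 0.002]
contact_force: [-1.4, 0.7, 9.7]
gripper_width: 0.123
grasp_force: 78.6
```

Request:
step_arm --increments '[[[-1,0,0,-20,0,0,0],[-1,0,0,-50,0,0,0],[-1,0,0,-80,0,0,0],[-1,0,0,-100,0,0,0],[-1,0,0,-100,0,0,0],[-1,0,0,-100,0,0,0]]]'

```text
t: 16.03
eef_pos: [0.4804, -0.2048, 0.1102]
tool_rot: [0.001, 1.0, -0.028, 0.002]
contact_force: [-0.7, 0.5, -3.2]
gripper_width: 0.121
grasp_force: 78.9
```

```bash
python3 - <<'E'
from h import *
seq((.4927,.011,.11,6.9)); p,R=pose()
c=cam("wrist"); np.savez("w10.npz",**c); save(c,"w10.png")
print(proj(c,[R.apply([.085,0,-.005+.005])+p]).round())
E
```

```text
t 16.03 pos [ 0.4804 -0.2048  0.1102]
[0.4927 0.011  0.11   6.9   ] -> [ 2.000e-01 -2.161e+02 -1.000e-01] [  0.1  -0.2 -10.1] rows 6
[[321.  66.]]
```

View pics/w10.png

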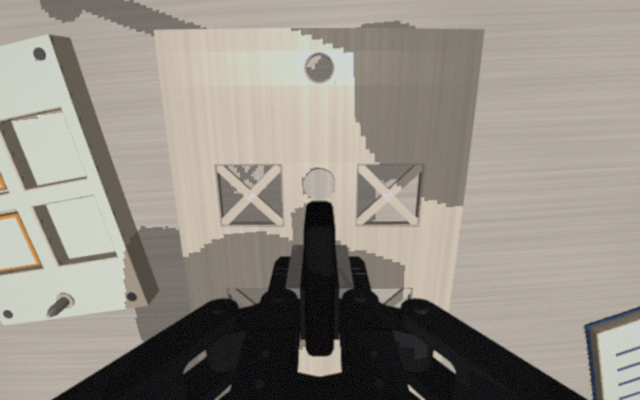

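The plate is level in the grip, with its front hole at (319,68) and front corners at (155,29) and (484,31).

```bash
python3 - <<'E'
from h import *
c=dict(np.load("w10.npz")); p,R=pose()
g=cv2.cvtColor(c["image"],cv2.COLOR_RGB2GRAY)
cr=cv2.HoughCircles(cv2.resize(g[40:100,290:350],None,fx=4,fy=4,interpolation=cv2.INTER_CUBIC),cv2.HOUGH_GRADIENT,1,60,param1=100,param2=15,minRadius=45,maxRadius=75); print(cr[0][:2])
h=(cr[0][0][:2]+.5)/4-.5+[290,40]; print(h)
w=onz(c,[h,[155,29],[484,31]],.1045); T=R.inv().apply(w-p)*1000; print(T.round(1), np.degrees(np.arctan2(*(T[1]-T[2])[:2])).round(2), np.linalg.norm(T[1]-T[2]))
for im in("w4","w2","w1","w8"):
    k=dict(np.load(im+".npz")); print(im,proj(k,[[.5771,.0212,.041],[.4083,.0008,.041]]).round(1))
E
```

```text
[[116.5 109.5  57.1]]
[318.75  67.  ]
[[ 86.   -0.6   4.4]
 [100.7 -65.    4.3]
 [100.   64.6   4.4]] 179.69 129.62810406215695
w4 [[339.4 -10. ]
 [335.9 200.3]]
w2 [[625.4  15.2]
 [604.1 199.1]]
w1 [[428.2  36. ]
 [431.3 181.3]]
w8 [[ 89.3 -14. ]
 [137.6 165.5]]
```

Request:
step_arm --increments '[[[-1,-0.5,-215.7,0,0,0,-10.1],[-1,-0.5,-215.7,0,0,0,-10.1],[-1,-0.5,-215.7,0,0,0,-10.1],[-1,-0.5,-215.7,0,0,0,-10.1],[-1,-0.5,-215.7,0,0,0,-10.1],[-1,-0.5,-215.7,0,0,0,-10.1],[-1,-0.5,-215.7,0,0,0,-10.1],[-1,-0.5,-215.7,0,0,0,-10.1],[-1,-0.5,-215.7,0,0,0,-10.1]]]'

```text
t: 16.83
eef_pos: [0.4903, 0.0098, 0.1076]
tool_rot: [0.0, 0.998, 0.06, -0.001]
contact_force: [0.3, -0.9, -3.2]
gripper_width: 0.123
grasp_force: 79.1
```

```bash
python3 - <<'E'
from h import *
c=cam("wrist"); save(c,"w11.png"); p,R=pose(); seq((.4920,.0106,.062,6.95)); print(bot.get_obs()["gripper_width"])
z=p[2]-.006; w=R.apply([[.0857,-.0004,.006]])+p; P=proj(c,w)[0]; print(P)
g=cv2.cvtColor(c["image"],cv2.COLOR_RGB2GRAY); x,y=P.astype(int)
cr=cv2.HoughCircles(cv2.resize(g[max(y-30,0):y+30,x-30:x+30],None,fx=4,fy=4,interpolation=cv2.INTER_CUBIC),cv2.HOUGH_GRADIENT,1,60,param1=100,param2=15,minRadius=45,maxRadius=75)
h=(cr[0][0][:2]+.5)/4-.5+[x-30,max(y-30,0)]; print("hole",onz(c,[h],z).round(4),"pin base/tip px",proj(c,[[.5771,.0214,.021],[.5771,.0214,.041]]).round(1),"hole px",h)
E
```

```text
t 16.88 pos [0.4905 0.0094 0.1077]
[0.492  0.0106 0.062  6.95  ] -> [ 1.7 -1.  45.7] [ 0.   0.1 -0.2] rows 2
0.12472367679450756
[320.83325138  64.69799996]
hole [[0.5742 0.0211 0.1017]] pin base/tip px [[318.1  66.5]
 [318.   65.4]] hole px [317.5   67.75]
```

Request:
step_arm --increments '[[[-1,1.7,-1,20,0,0,-0.1],[-1,1.7,-1,45,0,0,-0.1],[-1,1.7,-1,45,0,0,-0.1],[-1,1.7,-1,45,0,0,-0.1],[-1,1.7,-1,45,0,0,-0.1],[-1,1.7,-1,45,0,0,-0.1]]]'

```text
t: 17.38
eef_pos: [0.4936, 0.012, 0.0647]
tool_rot: [0.0, 0.998, 0.061, 0.001]
contact_force: [-0.2, 0.3, -2.7]
gripper_width: 0.125
grasp_force: 78.9
```

```bash
python3 - <<'E'
from h import *
c=cam("wrist"); np.savez("w12.npz",**c); seq((.4920,.0106,.057,6.95)); p,R=pose(); s=cam("scene")
P=proj(c,R.apply([[.0857,-.0004,.006]])+p)[0]; x,y=P.astype(int); y0=max(y-40,0)
a=cv2.resize(c["image"][y0:y0+80,x-40:x+40],(400,400),interpolation=cv2.INTER_CUBIC)
Q=proj(s,R.apply([[-.0843,-.0004,.006]])+p)[0]; u,v=Q.astype(int); b=cv2.resize(s["image"][v-60:v+40,u-30:u+70],(400,400),interpolation=cv2.INTER_CUBIC)
cv2.imwrite("pics/last.png",np.hstack([a,b])[...,::-1]); print((x-40,y0),(u-30,v-60), "pin px",proj(c,[[.5771,.0214,.041]]),proj(s,[[.5771,.0214,.041],[.4083,.0008,.041]]))
E
```

```text
t 17.43 pos [0.4936 0.0121 0.0648]
[0.492  0.0106 0.057  6.95  ] -> [-1.8  1.3  7.7] [ 0.  -0.1  0. ] rows 1
(np.int64(279), np.int64(25)) (np.int64(235), np.int64(155)) pin px [[322.31456413  70.70242164]] [[295.05232253 250.34369104]
 [265.01015349 219.53805079]]
```

View pics/last.png

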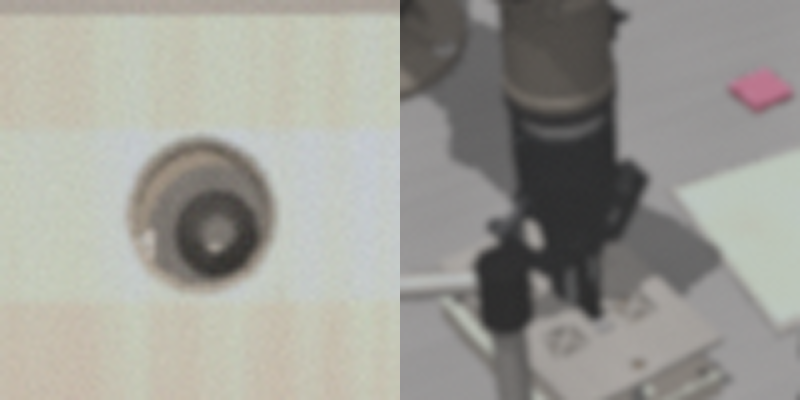

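The crop shows the pin tip at (216,240) and the hole's rim centred at (202,215), that is image (322.2,73.0) and (319.4,68.0).

```bash
python3 - <<'E'
from h import *
c=dict(np.load("w12.npz")); p,R=pose()
h=onz(c,[[319.4,68.0]],p[2]-.006)[0]; k=onz(c,[[322.2,73.0]],.041)[0]; print("hole",h.round(4),"pin",k.round(4),"hole in tool",(R.inv().apply(h-p)*1000).round(1),"d tool",(R.inv().apply(k-h)*1000).round(1)); print(p)
E
```

```text
hole [0.5776 0.0228 0.0587] pin [0.5761 0.0213 0.041 ] hole in tool [84.6 -0.3  6.2] d tool [-1.6  1.3 17.7]
[0.4935963  0.01218199 0.0647098 ]
```

Request:
step_arm --increments '[[[-1,-1.7,1.3,0,0,0,0],[-1,-1.7,1.3,5,0,0,0],[-1,-1.7,1.3,10,0,0,0],[-1,-1.7,1.3,14,0,0,0],[-1,-1.7,1.3,14,0,0,0],[-1,-1.7,1.3,14,0,0,0]]]'

```text
t: 17.98
eef_pos: [0.4909, 0.0109, 0.0491]
tool_rot: [-0.0, 0.998, 0.061, -0.0]
contact_force: [0.5, -0.8, -3.0]
gripper_width: 0.12
grasp_force: 79.1
```

Request:
step_arm --increments '[[[-1,0,0,3,0,0,0],[-1,0,0,6,0,0,0],[-1,0,0,8,0,0,0],[-1,0,0,8,0,0,0]]]'

```text
t: 18.32
eef_pos: [0.4916, 0.0109, 0.0414]
tool_rot: [-0.0, 0.998, 0.061, 0.0]
contact_force: [1.5, -0.5, -3.1]
gripper_width: 0.13
grasp_force: 79.1
```

Pins engaged (force unchanged). Lower until it meets the board.

Request:
step_arm --increments '[[[-1,0,0,3,0,0,0],[-1,0,0,6,0,0,0],[-1,0,0,8,0,0,0],[-1,0,0,8,0,0,0]]]'

```text
t: 18.65
eef_pos: [0.4916, 0.0109, 0.0333]
tool_rot: [-0.0, 0.998, 0.061, 0.0]
contact_force: [2.2, -0.2, -3.9]
gripper_width: 0.125
grasp_force: 79.1
```

Request:
step_arm --increments '[[[-1,0,0,1.2,0,0,0],[-1,0,0,1.2,0,0,0],[-1,0,0,1.2,0,0,0]]]'

```text
t: 18.9
eef_pos: [0.4915, 0.0109, 0.0325]
tool_rot: [-0.0, 0.998, 0.061, 0.0]
contact_force: [2.4, -0.4, -3.0]
gripper_width: 0.123
grasp_force: 79.1
```

Request:
step_arm --increments '[[[-1,0,0,0.8,0,0,0],[-1,0,0,0.8,0,0,0],[-1,0,0,0.8,0,0,0]]]'

```text
t: 19.15
eef_pos: [0.4915, 0.0109, 0.0319]
tool_rot: [0.0, 0.998, 0.061, 0.0]
contact_force: [1.6, -0.3, 2.4]
gripper_width: 0.126
grasp_force: 79.8
```

Request:
step_arm --increments '[[[-0.2,0,0,0,0,0,0],[0,0,0,0,0,0,0],[0,0,0,0,0,0,0],[0,0,0,0,0,0,0],[0,0,0,-30,0,0,0],[0,0,0,-70,0,0,0],[0,0,0,-110,0,0,0],[0,0,0,-150,0,0,0],[0,0,0,-170,0,0,0],[0,0,0,-170,0,0,0]]]'

```text
t: 19.98
eef_pos: [0.4941, 0.0114, 0.2065]
tool_rot: [0.0, 0.998, 0.061, 0.004]
contact_force: [0.7, 0.5, 0.6]
gripper_width: 0.5
grasp_force: 0.0
```

```bash
python3 - <<'E'
from h import *
c=cam("wrist"); np.savez("w13.npz",**c); save(c,"w13.png"); seq(); t=cam("top"); np.savez("t13.npz",**t)
# bar, plate corners: bar centre
P=proj(c,[[.4921,.0111,.058]])[0]; x,y=P.astype(int); print(P)
q=bar(c,(x-30,max(y-90,0),x+30,y+60)); print("bar",*rectxy(c,q,.058))
# pins through holes
for k in([.5771,.0213,.041],[.4083,.0008,.041]): print(proj(c,[k]).round(1))
# pot in wrist & top
for n,k in(("w",c),("t",t)):
    g=k["image"]; P=proj(k,[[.695,.018,.075]])[0]; print(n,"pot px",P)
E
```

```text
t 20.03 pos [0.4926 0.011  0.2039]
[319.69826739 180.59587105]
bar [0.4939 0.0118] [61.7 10.4] 6.7
[[320.   76.7]]
[[319.6 258.9]]
w pot px [ 347.00022015 -105.67859101]
t pot px [344.22336899 134.14544944]
```

```bash
python3 - <<'E'
from h import *
t=dict(np.load("t13.npz")); s=cam("scene")
def cap(k,px,r):
    x,y=px; im=np.ascontiguousarray(k["image"][y-r:y+r,x-r:x+r]); im=cv2.resize(im,None,fx=4,fy=4,interpolation=cv2.INTER_CUBIC); hsv=cv2.cvtColor(im,cv2.COLOR_RGB2HSV)
    m=((hsv[...,2]>150)&(hsv[...,1]<35)).astype(np.uint8); cs,_=cv2.findContours(m,cv2.RETR_EXTERNAL,cv2.CHAIN_APPROX_NONE)
    return [((np.array(cv2.minEnclosingCircle(q)[0])+.5)/4-.5+[x-r,y-r],cv2.minEnclosingCircle(q)[1]/4) for q in cs if cv2.contourArea(q)>400]
a=cap(t,(343,137),16); print(a); print([onz(t,[q[0]],.075).round(4) for q in a]); b=cap(s,(313,270),14); print(b)
print(proj(s,[onz(t,[a[0][0]],.075)[0]]))
# dark circles: pad, cup in top0
t0=dict(t); t0["image"]=cv2.imread("pics/top0.png")[...,::-1].copy()
for n,(x,y),z,r,thr in(("pad",(247,158),.086,22,40),("cup",(300,150),.034,17,40)):
    g=cv2.resize(cv2.cvtColor(t0["image"],cv2.COLOR_RGB2GRAY)[y-r:y+r,x-r:x+r],None,fx=4,fy=4,interpolation=cv2.INTER_CUBIC); print(n,g[4*r,::8])
    cs,_=cv2.findContours((g<thr).astype(np.uint8),cv2.RETR_EXTERNAL,cv2.CHAIN_APPROX_NONE); q=max(cs,key=cv2.contourArea); Q=(q.astype(float)+.5)/4-.5+[x-r,y-r]
    w=onz(t0,Q.reshape(-1,2),z)[:,:2].astype(np.float32); e=cv2.minEnclosingCircle(w*1000); print(n,np.round(e[0],1),round(e[1]*2,1),cv2.minAreaRect(w*1000))
E
```

```text
[(array([343.66287041, 136.03325081]), 7.92902135848999)]
[array([[0.6899, 0.0196, 0.075 ]])]
[(array([312.5, 269.5]), 19.622238159179688)]
[[312.86148361 267.48506299]]
pad [132 125  69  76  47  19  23  22  26  30  29  28  24  27  23  21  14  45
  91  70  64 126]
pad [634.2 279.2] 69.0 ((634.3533935546875, 278.7881774902344), (67.2856674194336, 67.59588623046875), 89.26641082763672)
cup [107  64  59  40  16  25  25  25  26  26  26  24  23  18  57  64  64]
cup [679.1 137.8] 98.4 ((669.7646484375, 137.18096923828125), (81.0401840209961, 78.2529296875), 89.27669525146484)
```

```bash
python3 - <<'E'
from h import *
seq((.60,.12,.27,0))
E
```

```text
t 20.13 pos [0.4905 0.0106 0.2009]
[0.6  0.12 0.27 0.  ] -> [122.  -95.2 -69.3] [0.  0.1 7. ] rows 5
```

Request:
step_arm --increments '[[[0.6,122,-95,-69,0,0,7],[0.6,122,-95,-69,0,0,7],[0.6,122,-95,-69,0,0,7],[0.6,122,-95,-69,0,0,7],[0.6,122,-95,-69,0,0,7],[0.6,122,-95,-69,0,0,7],[0.6,122,-95,-69,0,0,7],[0.6,122,-95,-69,0,0,7],[0.6,122,-95,-69,0,0,7]]]'

```text
t: 20.88
eef_pos: [0.5995, 0.1183, 0.2692]
tool_rot: [0.001, 1.0, -0.001, -0.001]
contact_force: [0.1, -0.0, -0.3]
gripper_width: 0.802
grasp_force: 0.0
```

```bash
cat >> h.py <<'E'
def circ(c,X,rmm,tol=.25,p2=18):
    """Hough circle of radius rmm near world point X, cast on its plane"""
    P=proj(c,[X])[0]; d=(c["R"]@np.array(X)+c["t"])[2]; r=c["camera_matrix"][0,0]*rmm/1000/d; s=int(r*2.2); x0,y0=np.maximum((P-s).astype(int),0); x1,y1=(P+s).astype(int); k=4
    g=cv2.resize(cv2.cvtColor(c["image"],cv2.COLOR_RGB2GRAY)[y0:y1,x0:x1],None,fx=k,fy=k,interpolation=cv2.INTER_CUBIC)
    h=cv2.HoughCircles(g,cv2.HOUGH_GRADIENT,1,10,param1=80,param2=p2,minRadius=int(k*r*(1-tol)),maxRadius=int(k*r*(1+tol)))
    if h is None: print("none at",P.round()); return
    for a in h[0][:4]:
        px=(a[:2]+.5)/k-.5+[x0,y0]; print("px",px.round(1),"exp",P.round(1),"r mm",round(a[2]/k/r*rmm,1),onz(c,[px],X[2]).round(4))
E
python3 - <<'E'
from h import *
c=cam("wrist"); np.savez("w14.npz",**c); save(c,"w14.png"); seq()
circ(c,(.69,.0196,.075),21); circ(c,(.634,.279,.086),32); circ(c,(.668,.137,.034),25)
t=dict(np.load("t13.npz")); t["image"]=cv2.imread("pics/top0.png")[...,::-1].copy()
print("top"); circ(t,(.69,.0196,.075),21); circ(t,(.634,.279,.086),32); circ(t,(.663,.137,.034),25)
E
```

```text
t 20.93 pos [0.5998 0.1185 0.2696]
px [429.5  70.2] exp [427.8  67.2] r mm 22.9 [[0.6874 0.0178 0.075 ]]
px [425.   70.5] exp [427.8  67.2] r mm 19.3 [[0.6871 0.022  0.075 ]]
px [409.5  70.8] exp [427.8  67.2] r mm 19.1 [[0.6868 0.0362 0.075 ]]
px [407.   71.5] exp [427.8  67.2] r mm 17.3 [[0.6861 0.0384 0.075 ]]
px [149.2 127. ] exp [147.  131.3] r mm 36.7 [[0.6379 0.2763 0.086 ]]
px [148.8 122. ] exp [147.  131.3] r mm 34.9 [[0.6425 0.2761 0.086 ]]
px [147.  129.8] exp [147.  131.3] r mm 39.7 [[0.6354 0.2788 0.086 ]]
px [152.2 120.2] exp [147.  131.3] r mm 38.1 [[0.6441 0.2726 0.086 ]]
px [300.2  92. ] exp [301.3  90.4] r mm 28.1 [[0.6664 0.1381 0.034 ]]
px [297.8  93.2] exp [301.3  90.4] r mm 29.9 [[0.6651 0.1407 0.034 ]]
px [301.5  94.5] exp [301.3  90.4] r mm 30.5 [[0.6638 0.1368 0.034 ]]
px [297.8  95.8] exp [301.3  90.4] r mm 29.0 [[0.6626 0.1408 0.034 ]]
top
px [343.5 135.8] exp [343.7 136. ] r mm 22.4 [[0.6907 0.02   0.075 ]]
px [245.8 157.5] exp [245.5 157.5] r mm 35.0 [[0.6339 0.2784 0.086 ]]
px [248.2 158. ] exp [245.5 157.5] r mm 28.5 [[0.6325 0.2718 0.086 ]]
px [243.2 157.8] exp [245.5 157.5] r mm 29.4 [[0.6334 0.285  0.086 ]]
none at [300. 149.]
```

```bash
python3 - <<'E'
from h import *
c=dict(np.load("w14.npz")); g=cv2.cvtColor(c["image"],cv2.COLOR_RGB2GRAY)
print("row92",g[92,255:345:2]); print("col300",g[50:150:2,300])
print("padrow",g[130,90:205:3]);print("padcol",g[80:190:3,147])
seq((.688,.020,.15,0))
E
```

```text
row92 [177 177 180 112  95  93  92  98  86  43  43  16  32  39  38  41  42  41
  42  46  43  44  44  42  40  45  46  39  45  42  44  43  36  25  21  34
  74  99  98  94  99 100  99 100 178]
col300 [ 63  57  61  61  63  88  98  92  41  13  17  25  40  47  45  39  44  45
  44  44  40  40  44  45  38  47  44  43  46  37  43  41  41  24  37  38
  71 166 184 185 182 187 182 180 185 185 177 181 187 185]
padrow [183 184 182 184 185 183 186 143  27  26  26  33  28  34  41  36  31  39
  40  31  34  31  42  41  43  34  29  26  37  26  16  23  27  44 132 126
 123 110  88]
padcol [123 130 118  25  31  34  28  26  23  29  37  39  40  32  37  31  29  33
  27  35  29  30  28  25  28  24  37 119 126 111 104 186 183 181 184 180
 198]
t 20.93 pos [0.5998 0.1185 0.2696]
[0.688 0.02  0.15  0.   ] -> [ 88.5  98.3 119.6] [ 0.1  0.1 -0.1] rows 5
```

Request:
step_arm --increments '[[[0.8,88.5,98.3,119,0,0,0],[0.8,88.5,98.3,119,0,0,0],[0.8,88.5,98.3,119,0,0,0],[0.8,88.5,98.3,119,0,0,0],[0.8,88.5,98.3,119,0,0,0],[0.8,88.5,98.3,119,0,0,0],[0.8,88.5,98.3,119,0,0,0],[0.8,88.5,98.3,119,0,0,0],[0.8,88.5,98.3,119,0,0,0]]]'

```text
t: 21.68
eef_pos: [0.6893, 0.0242, 0.1538]
tool_rot: [-0.001, 1.0, 0.002, 0.001]
contact_force: [-0.4, 0.4, -0.1]
gripper_width: 0.901
grasp_force: 0.0
```

```bash
python3 - <<'E'
from h import *
c=cam("wrist"); save(c,"w15.png"); np.savez("w15.npz",**c); seq((.688,.02,.03,0)); circ(c,(.688,.020,.075),21)
im=c["image"];hsv=cv2.cvtColor(im,cv2.COLOR_RGB2HSV); P=proj(c,[[.688,.02,.075]])[0].astype(int); x0,y0=P-75
m=((hsv[...,2]>140)&(hsv[...,1]<30)).astype(np.uint8)[y0:y0+150,x0:x0+150]
cs,_=cv2.findContours(m,cv2.RETR_EXTERNAL,cv2.CHAIN_APPROX_NONE)
for q in cs:
    if cv2.contourArea(q)>800: print(rectxy(c,q+[x0,y0],.075),cv2.boundingRect(q+[x0,y0]))
print(hsv[P[1],P[0]-70:P[0]+70:4].tolist())
E
```

```text
t 21.73 pos [0.6893 0.0239 0.1537]
[0.688 0.02  0.03  0.   ] -> [ -1.7   4.  123.7] [-0.  -0.1  0.2] rows 3
px [325.2 207.2] exp [326.4 206.6] r mm 20.9 [[0.6876 0.0208 0.075 ]]
px [324.  178.5] exp [326.4 206.6] r mm 16.9 [[0.7076 0.0218 0.075 ]]
px [322.8 205.5] exp [326.4 206.6] r mm 18.7 [[0.6888 0.0225 0.075 ]]
px [325. 210.] exp [326.4 206.6] r mm 22.5 [[0.6856 0.0209 0.075 ]]
(array([0.6852, 0.02  ]), array([108. , 107.2]), 89.9) (251, 131, 150, 150)
[[15, 20, 130], [18, 19, 132], [16, 28, 135], [10, 18, 129], [18, 23, 135], [14, 21, 133], [14, 25, 134], [18, 23, 134], [12, 22, 153], [21, 26, 128], [40, 10, 230], [45, 9, 232], [45, 7, 230], [40, 7, 231], [50, 7, 232], [47, 8, 232], [45, 7, 232], [40, 7, 231], [55, 7, 232], [48, 5, 233], [53, 4, 230], [50, 7, 231], [50, 7, 232], [48, 5, 232], [54, 6, 231], [30, 18, 217], [14, 26, 204], [17, 23, 200], [15, 23, 200], [17, 23, 201], [17, 24, 199], [17, 25, 201], [16, 19, 199], [14, 22, 198], [16, 22, 200]]
```

Request:
step_arm --increments '[[[0.8,-1.7,3.1,40,0,0,0],[0.8,-1.7,3.1,80,0,0,0],[0.8,-1.7,3.1,110,0,0,0],[0.8,-1.7,3.1,123,0,0,0],[0.8,-1.7,3.1,123,0,0,0],[-0.4,-1.7,3.1,123,0,0,0],[-0.4,-1.7,3.1,123,0,0,0],[-0.4,-1.7,3.1,123,0,0,0],[-0.4,-1.7,3.1,123,0,0,0],[-0.4,-1.7,3.1,123,0,0,0]]]' --force 60

```text
t: 22.57
eef_pos: [0.6899, 0.0194, 0.0319]
tool_rot: [-0.0, 1.0, 0.0, 0.003]
contact_force: [-0.7, 0.7, 7.5]
gripper_width: 0.492
grasp_force: 61.2
```

Request:
step_arm --increments '[[[-0.4,0,0,0,0,0,0],[-0.4,0,0,0,0,0,0],[-0.4,0,0,0,0,0,0]]]'

```text
t: 22.82
eef_pos: [0.6899, 0.0194, 0.0319]
tool_rot: [-0.0, 1.0, 0.0, 0.003]
contact_force: [-0.5, 0.6, 5.6]
gripper_width: 0.494
grasp_force: 61.2
```

Request:
step_arm --increments '[[[-0.4,0,0,-40,0,0,0],[-0.4,0,0,-80,0,0,0],[-0.4,0,0,-120,0,0,0],[-0.4,0,0,-140,0,0,0],[-0.4,0,0,-140,0,0,0],[-0.4,0,0,-140,0,0,0]]]'

```text
t: 23.32
eef_pos: [0.6887, 0.0188, 0.1714]
tool_rot: [0.0, 1.0, 0.0, 0.002]
contact_force: [-1.2, -0.6, -1.5]
gripper_width: 0.492
grasp_force: 61.3
```

```bash
python3 - <<'E'
from h import *
o=bot.get_obs(); print(o["gripper_width"],o["grasp_force"]); seq((.57,.15,.17,0),(.635,.278,.15,0))
E
```

```text
0.49174688359858537 61.33389472961426
t 23.32 pos [0.6887 0.0188 0.1714]
[0.57 0.15 0.17 0.  ] -> [-118.6 -131.2    0.9] [ 0.  -0.3  0. ] rows 5
[0.635 0.278 0.15  0.   ] -> [  65. -128.   20.] [0. 0. 0.] rows 4
```

Request:
step_arm --increments '[[[-0.4,-118.6,-131.2,0,0,0,0],[-0.4,-118.6,-131.2,0,0,0,0],[-0.4,-118.6,-131.2,0,0,0,0],[-0.4,-118.6,-131.2,0,0,0,0],[-0.4,-118.6,-131.2,0,0,0,0],[-0.4,-118.6,-131.2,0,0,0,0],[-0.4,-118.6,-131.2,0,0,0,0],[-0.4,-118.6,-131.2,0,0,0,0]]]'

```text
t: 23.98
eef_pos: [0.5693, 0.1482, 0.1678]
tool_rot: [0.001, 1.0, -0.001, -0.0]
contact_force: [0.7, -0.5, -1.1]
gripper_width: 0.489
grasp_force: 61.3
```

```bash
python3 - <<'E'
from h import *
c=cam("wrist"); save(c,"w16.png"); np.savez("w16.npz",**c); g=cv2.cvtColor(c["image"],cv2.COLOR_RGB2GRAY)
circ(c,(.665,.138,.034),25,.15); circ(c,(.635,.277,.086),32,.15)
P=proj(c,[[.665,.138,.034],[.635,.277,.086]]).astype(int); print(P)
x,y=P[0]; print("row",x-46,g[y,x-46:x+46:2]); print("col",max(y-46,0),g[max(y-46,0):y+46:2,x])
m=(g<60).astype(np.uint8)
x,y=P[1]; print("row",x-60,g[y,max(x-60,0):x+60:3]); print("col",max(y-60,0),g[max(y-60,0):y+60:3,x])
seq((.635,.278,.15,0)); print(bot.get_obs()["gripper_width"])
E
```

```text
px [333.5  52.5] exp [333.5  57.1] r mm 27.1 [[0.6682 0.138  0.034 ]]
px [332.2  54.8] exp [333.5  57.1] r mm 28.5 [[0.6667 0.1389 0.034 ]]
px [335.   58.5] exp [333.5  57.1] r mm 26.5 [[0.6641 0.1369 0.034 ]]
px [336.2  54. ] exp [333.5  57.1] r mm 25.9 [[0.6672 0.136  0.034 ]]
px [116.5 102. ] exp [115.9 105. ] r mm 36.6 [[0.6368 0.2763 0.086 ]]
px [117.8  92. ] exp [115.9 105. ] r mm 35.4 [[0.6429 0.2745 0.086 ]]
px [117.2  96. ] exp [115.9 105. ] r mm 33.0 [[0.6405 0.2752 0.086 ]]
px [116.8  99.5] exp [115.9 105. ] r mm 35.1 [[0.6384 0.2759 0.086 ]]
[[333  57]
 [115 104]]
row 287 [102 102  93  64  41  43  36  17  52  53  50  55  55  53  53  55  53  57
  54  55  57  54  56  56  57  53  58  58  57  55  55  58  58  59  56  42
  25  17  16  13  27  40  74 107 108 107]
col 11 [ 62  84  87  45  31   2   7  10  21  31  37  59  54  57  56  58  57  60
  55  52  50  58  55  56  53  55  54  55  56  54  58  56  55  54  54  53
  56  55  55  48  23  47  31  59 100  94]
row 55 [190 192 135  37  25  23  24  25  36  33  37  38  37  39  42  37  39  39
  35  35  38  47  38  47  38  39  35  42  24  29  29  34  35  40  34  17
  19  19  29  32]
col 44 [ 33  26  29  40  30  32  26  30  30  33  37  32  37  43  43  43  38  41
  36  40  38  45  41  37  36  39  42  40  38  40  24  21  29  29  37  71
 136 135 129 114]
t 24.03 pos [0.5696 0.148  0.1679]
[0.635 0.278 0.15  0.   ] -> [  65.1 -130.2   17.7] [ 0.1  0.  -0.1] rows 4
0.4952527908785959
```

```bash
python3 - <<'E'
from h import *
c=dict(np.load("w16.npz")); p,R=pose(); X=p+[-.0023,0,.0431]
circ(c,X,21,.15); print("tcp",p,"expected pot",X)
circ(c,X+[.003,0,0],21,.15)
seq((.6383,.277,.15,0))
E
```

```text
px [320. 312.] exp [322.  330.2] r mm 21.7 [[0.5748 0.1487 0.211 ]]
px [319.8 339. ] exp [322.  330.2] r mm 22.0 [[0.5635 0.1488 0.211 ]]
px [317.2 310.5] exp [322.  330.2] r mm 22.4 [[0.5754 0.1496 0.211 ]]
px [319.8 301.8] exp [322.  330.2] r mm 19.5 [[0.5789 0.1487 0.211 ]]
tcp [0.56960118 0.14799246 0.16787917] expected pot [0.56730118 0.14799246 0.21097917]
px [319.8 339. ] exp [322. 323.] r mm 21.8 [[0.5635 0.1488 0.211 ]]
px [320. 312.] exp [322. 323.] r mm 21.5 [[0.5748 0.1487 0.211 ]]
px [317.2 310.5] exp [322. 323.] r mm 22.2 [[0.5754 0.1496 0.211 ]]
px [319.2 341.8] exp [322. 323.] r mm 22.7 [[0.5623 0.1489 0.211 ]]
t 24.03 pos [0.5696 0.148  0.1679]
[0.6383 0.277  0.15   0.    ] -> [  68.4 -129.2   17.7] [ 0.1  0.  -0.1] rows 4
```

```bash
python3 - <<'E'
from h import *
c=dict(np.load("w16.npz")); g=cv2.cvtColor(c["image"],cv2.COLOR_RGB2GRAY); p,R=pose()
print(g[225:400:3,320]); print(g[330,240:400:4])
m=((g>200)&(np.array(cv2.cvtColor(c["image"],cv2.COLOR_RGB2HSV))[...,1]<20)).astype(np.uint8); m[:230]=0
cs,_=cv2.findContours(m,cv2.RETR_EXTERNAL,cv2.CHAIN_APPROX_NONE)
for q in sorted(cs,key=cv2.contourArea)[-2:]:
    w=onz(c,q.reshape(-1,2),p[2]+.0431)[:,:2]; print(cv2.boundingRect(q),w.min(0).round(4),w.max(0).round(4))
E
```

```text
[ 70  69  68  68  70  73  78 160 127 114 109 112 111 114 116 118 123 222
 226 185 167 165 171 165 166 166 165 164 166 165 166 166 165 166 165 165
 164 164 164 164 166 164 163 166 163 164 165 164 166 166 129  16  15  15
  22  19  18  15  16]
[  7   8  14  21  29 119 167 164 165 167 166 165 166 165 166 166 166 167
 165 164 165 165 167 166 164 163 165 168 162 167 165 166 168 167 163  43
  20  15  18   9]
(311, 276, 49, 21) [0.5811 0.1358] [0.5888 0.1516]
(107, 230, 67, 100) [0.5671 0.1981] [0.605  0.2173]
```

```bash
python3 - <<'E'
from h import *
c=dict(np.load("w16.npz")); p,R=pose()
print(onz(c,[[320,274.5],[320,375.5],[259.5,330],[378.5,330]],p[2]+.0431).round(4),p)
E
```

```text
[[0.5893 0.1487 0.211 ]
 [0.547  0.1487 0.211 ]
 [0.5673 0.1696 0.211 ]
 [0.5673 0.1284 0.211 ]] [0.56960118 0.14799246 0.16787917]
```

Request:
step_arm --increments '[[[-0.4,68.2,-128.5,20,0,0,0],[-0.4,68.2,-128.5,20,0,0,0],[-0.4,68.2,-128.5,20,0,0,0],[-0.4,68.2,-128.5,20,0,0,0],[-0.4,68.2,-128.5,20,0,0,0],[-0.4,68.2,-128.5,20,0,0,0],[-0.4,68.2,-128.5,20,0,0,0],[-0.4,68.2,-128.5,33,0,0,0],[-0.4,68.2,-128.5,33,0,0,0],[-0.4,68.2,-128.5,33,0,0,0]]]'

```text
t: 24.87
eef_pos: [0.6366, 0.2763, 0.1344]
tool_rot: [0.001, 1.0, -0.001, -0.001]
contact_force: [-0.4, -0.1, -1.1]
gripper_width: 0.493
grasp_force: 61.5
```

Request:
step_arm --increments '[[[-0.4,0,0,4,0,0,0],[-0.4,0,0,8,0,0,0],[-0.4,0,0,12,0,0,0],[-0.4,0,0,15,0,0,0],[-0.4,0,0,15,0,0,0],[-0.4,0,0,15,0,0,0]]]'

```text
t: 25.37
eef_pos: [0.6368, 0.2784, 0.1203]
tool_rot: [0.0, 1.0, 0.0, -0.0]
contact_force: [0.2, -0.7, -0.6]
gripper_width: 0.494
grasp_force: 61.5
```

Request:
step_arm --increments '[[[-0.4,0,0,3,0,0,0],[-0.4,0,0,6,0,0,0],[-0.4,0,0,6,0,0,0],[-0.4,0,0,6,0,0,0]]]'

```text
t: 25.7
eef_pos: [0.6374, 0.2788, 0.1152]
tool_rot: [-0.0, 1.0, 0.0, 0.0]
contact_force: [-0.5, 0.2, 3.8]
gripper_width: 0.495
grasp_force: 61.6
```

Request:
step_arm --increments '[[[-0.4,0,0,2,0,0,0],[-0.4,0,0,4.5,0,0,0],[-0.4,0,0,4.5,0,0,0],[-0.4,0,0,4.5,0,0,0]]]'

```text
t: 26.03
eef_pos: [0.6374, 0.2788, 0.1109]
tool_rot: [-0.0, 1.0, 0.0, 0.001]
contact_force: [-0.2, -0.2, 6.5]
gripper_width: 0.493
grasp_force: 61.9
```

Request:
step_arm --increments '[[[-0.4,0,0,2,0,0,0],[-0.4,0,0,2,0,0,0],[-0.4,0,0,2,0,0,0]]]'

```text
t: 26.28
eef_pos: [0.6375, 0.2788, 0.1099]
tool_rot: [-0.0, 1.0, 0.0, 0.001]
contact_force: [-3.0, -0.6, 11.7]
gripper_width: 0.493
grasp_force: 62.8
```

Request:
step_arm --increments '[[[-0.4,0,0,1,0,0,0],[-0.4,0,0,1,0,0,0],[-0.4,0,0,1,0,0,0],[-0.4,0,0,1,0,0,0],[-0.4,0,0,1,0,0,0]]]'

```text
t: 26.7
eef_pos: [0.6376, 0.2789, 0.1098]
tool_rot: [-0.0, 1.0, 0.0, 0.001]
contact_force: [-5.1, -2.2, 16.8]
gripper_width: 0.493
grasp_force: 63.5
```

Request:
step_arm --increments '[[[-0.4,0,0,0,0,0,0],[-0.4,0,0,0,0,0,0],[-0.4,0,0,0,0,0,0],[-0.4,0,0,0,0,0,0],[-0.4,0,0,0,0,0,0],[-0.4,0,0,0,0,0,0],[-0.4,0,0,0,0,0,0],[-0.4,0,0,0,0,0,0],[-0.4,0,0,0,0,0,0],[-0.4,0,0,0,0,0,0]]]'

```text
t: 27.53
eef_pos: [0.6377, 0.2788, 0.1098]
tool_rot: [-0.0, 1.0, 0.0, 0.001]
contact_force: [-4.1, -2.7, 16.6]
gripper_width: 0.493
grasp_force: 63.5
```

Request:
step_arm --increments '[[[-0.4,0,0,0,0,0,0],[-0.4,0,0,0,0,0,0],[-0.4,0,0,0,0,0,0],[-0.4,0,0,0,0,0,0],[-0.4,0,0,0,0,0,0],[-0.4,0,0,0,0,0,0],[-0.4,0,0,0,0,0,0],[-0.4,0,0,0,0,0,0],[-0.4,0,0,0,0,0,0],[-0.4,0,0,0,0,0,0]]]'

```text
t: 28.37
eef_pos: [0.6377, 0.2789, 0.1098]
tool_rot: [-0.0, 1.0, 0.0, 0.001]
contact_force: [-4.4, -2.2, 16.7]
gripper_width: 0.497
grasp_force: 63.5
```

Request:
step_arm --increments '[[[-0.4,0,0,0,0,0,0],[-0.4,0,0,0,0,0,0],[-0.4,0,0,0,0,0,0],[-0.4,0,0,0,0,0,0],[-0.4,0,0,0,0,0,0],[-0.4,0,0,0,0,0,0],[-0.4,0,0,0,0,0,0],[-0.4,0,0,0,0,0,0],[-0.4,0,0,0,0,0,0],[-0.4,0,0,0,0,0,0]]]'

```text
t: 29.2
eef_pos: [0.6377, 0.2789, 0.1098]
tool_rot: [-0.0, 1.0, 0.0, 0.001]
contact_force: [-4.8, -2.6, 16.6]
gripper_width: 0.493
grasp_force: 63.5
```

Request:
step_arm --increments '[[[-0.4,0,0,0,0,0,0],[-0.4,0,0,0,0,0,0],[-0.4,0,0,0,0,0,0],[-0.4,0,0,0,0,0,0],[-0.4,0,0,0,0,0,0],[-0.4,0,0,0,0,0,0],[-0.4,0,0,0,0,0,0],[-0.4,0,0,0,0,0,0],[-0.4,0,0,0,0,0,0],[-0.4,0,0,0,0,0,0]]]'

```text
t: 30.03
eef_pos: [0.6376, 0.2788, 0.1098]
tool_rot: [-0.0, 1.0, 0.0, 0.001]
contact_force: [-4.7, -2.8, 17.4]
gripper_width: 0.491
grasp_force: 63.5
```

Request:
step_arm --increments '[[[-0.4,0,0,0,0,0,0],[-0.4,0,0,0,0,0,0],[-0.4,0,0,0,0,0,0],[-0.4,0,0,0,0,0,0],[-0.4,0,0,0,0,0,0],[-0.4,0,0,0,0,0,0],[-0.4,0,0,0,0,0,0],[-0.4,0,0,0,0,0,0],[-0.4,0,0,0,0,0,0],[-0.4,0,0,0,0,0,0]]]'

```text
t: 30.87
eef_pos: [0.6376, 0.2788, 0.1098]
tool_rot: [-0.0, 1.0, 0.0, 0.001]
contact_force: [-4.1, -3.3, 16.5]
gripper_width: 0.491
grasp_force: 63.5
```

Request:
step_arm --increments '[[[-0.4,0,0,0,0,0,0],[-0.4,0,0,0,0,0,0],[-0.4,0,0,0,0,0,0],[-0.4,0,0,0,0,0,0],[-0.4,0,0,0,0,0,0],[-0.4,0,0,0,0,0,0],[-0.4,0,0,0,0,0,0],[-0.4,0,0,0,0,0,0],[-0.4,0,0,0,0,0,0],[-0.4,0,0,0,0,0,0]]]'

```text
t: 31.7
eef_pos: [0.6376, 0.2788, 0.1098]
tool_rot: [-0.0, 1.0, 0.0, 0.001]
contact_force: [-3.9, -3.0, 16.9]
gripper_width: 0.491
grasp_force: 63.5
```

Request:
step_arm --increments '[[[-0.4,0,0,-30,0,0,0],[-0.4,0,0,-65,0,0,0],[-0.4,0,0,-65,0,0,0],[-0.4,0,0,-65,0,0,0],[-0.4,0,0,-65,0,0,0]]]'

```text
t: 32.12
eef_pos: [0.6365, 0.2778, 0.1711]
tool_rot: [0.0, 1.0, 0.0, -0.0]
contact_force: [-0.0, -0.4, -1.8]
gripper_width: 0.494
grasp_force: 61.6
```

```bash
python3 - <<'E'
from h import *
o=bot.get_obs();print(o["gripper_width"],o["grasp_force"]); seq((.6673,.1375,.15,0)); c=cam("wrist"); p,R=pose(); g=cv2.cvtColor(c["image"],cv2.COLOR_RGB2GRAY); print(g[225:400:3,320]); print(g[330,240:400:4])
w=onz(c,[[320,274.5],[259.5,330],[378.5,330]],p[2]+.0431)-p; print(w.round(4))
E
```

```text
0.49434289945500204 61.59851431846619
t 32.12 pos [0.6365 0.2778 0.1711]
[0.6673 0.1375 0.15   0.    ] -> [ 30.7 140.3  21.2] [0.1 0.1 0. ] rows 4
[ 73  76  82  77  75  79  86 182 141 128 128 127 130 129 132 130 140 239
 242 208 185 187 186 184 186 186 187 188 185 188 186 185 186 189 187 185
 189 184 186 186 184 183 184 185 184 184 184 183 180 184 173  18  13  23
  25  15  20  24  27]
[ 22  14  15  21  28 121 187 186 185 185 186 187 185 187 186 182 185 185
 186 185 185 187 186 188 185 186 188 186 187 186 183 182 187 185 183  44
  22  22  23  23]
[[ 0.0199  0.0007  0.0431]
 [-0.0023  0.0218  0.0431]
 [-0.0024 -0.0197  0.0431]]
```

Request:
step_arm --increments '[[[-0.4,30.7,140.3,10,0,0,0],[-0.4,30.7,140.3,21,0,0,0],[-0.4,30.7,140.3,21,0,0,0],[-0.4,30.7,140.3,21,0,0,0],[-0.4,30.7,140.3,21,0,0,0],[-0.4,30.7,140.3,21,0,0,0],[-0.4,30.7,140.3,21,0,0,0],[-0.4,30.7,140.3,21,0,0,0]]]'

```text
t: 32.83
eef_pos: [0.6669, 0.1404, 0.1506]
tool_rot: [-0.001, 1.0, 0.002, -0.001]
contact_force: [-0.4, 0.1, -1.0]
gripper_width: 0.49
grasp_force: 61.6
```

```bash
python3 - <<'E'
from h import *
seq((.6673,.1375,.07,0)); print(bot.get_obs()["gripper_width"])
E
```

```text
t 32.83 pos [0.6669 0.1404 0.1506]
[0.6673 0.1375 0.07   0.    ] -> [ 0.5  3.  80.6] [-0.1  0.1  0.2] rows 2
0.4899138059127751
```

Request:
step_arm --increments '[[[-0.4,0.3,1,30,0,0,0],[-0.4,0.3,1,60,0,0,0],[-0.4,0.3,1,78,0,0,0],[-0.4,0.3,1,78,0,0,0],[-0.4,0.3,1,78,0,0,0],[-0.4,0.3,1,78,0,0,0]]]'

```text
t: 33.33
eef_pos: [0.6688, 0.1388, 0.0747]
tool_rot: [-0.001, 1.0, 0.001, 0.001]
contact_force: [0.1, 0.1, -1.0]
gripper_width: 0.492
grasp_force: 61.6
```

```bash
python3 - <<'E'
from h import *
seq((.6673,.1375,.045,0)); c=cam("wrist"); g=cv2.cvtColor(c["image"],cv2.COLOR_RGB2GRAY); x,y=proj(c,[[.6655,.138,.034]])[0].astype(int); print(x,y)
p,R=pose(); q=proj(c,[[.6655-.025,.138,.034],[.6655+.025,.138,.034],[.6655,.138+.025,.034],[.6655,.138-.025,.034]]).round(1); print(q); print(g[y,x-90:x+90:3])
E
```

```text
t 33.33 pos [0.6688 0.1388 0.0747]
[0.6673 0.1375 0.045  0.    ] -> [-1.6  1.3 29.7] [-0.1 -0.1  0.1] rows 1
321 232
[[321.6 271.4]
 [322.  191.1]
 [278.  232.7]
 [365.5 232.9]]
[131 132 129 134 135 134 135  92  65  68  71  67  70  68  27  17  45  62
  62  62  62  64  68  68  65  71  68  68  73  71  76  76  76  76  75  71
  76  76  78  74  71  78  71  34  11  20  31 104 102  99 100 100  98 191
 204 202 202 203 203 204]
```

Request:
step_arm --increments '[[[-0.4,-1.4,0.8,0,0,0,0],[-0.4,-1.4,0.8,6,0,0,0],[-0.4,-1.4,0.8,12,0,0,0],[-0.4,-1.4,0.8,14,0,0,0],[-0.4,-1.4,0.8,14,0,0,0],[-0.4,-1.4,0.8,14,0,0,0]]]'

```text
t: 33.88
eef_pos: [0.6665, 0.1362, 0.0587]
tool_rot: [0.0, 1.0, 0.0, -0.0]
contact_force: [0.0, 0.6, -1.2]
gripper_width: 0.491
grasp_force: 61.6
```

Request:
step_arm --increments '[[[-0.4,0,0,4,0,0,0],[-0.4,0,0,8,0,0,0],[-0.4,0,0,10,0,0,0],[-0.4,0,0,10,0,0,0],[-0.4,0,0,10,0,0,0]]]'

```text
t: 34.3
eef_pos: [0.6665, 0.1363, 0.0488]
tool_rot: [0.0, 1.0, 0.0, -0.0]
contact_force: [0.4, -0.0, -1.5]
gripper_width: 0.495
grasp_force: 61.6
```

Request:
step_arm --increments '[[[-0.4,0,-0.5,3,0,0,0],[-0.4,0,-0.5,6,0,0,0],[-0.4,0,-0.5,6,0,0,0],[-0.4,0,-0.5,6,0,0,0]]]'

```text
t: 34.63
eef_pos: [0.6665, 0.1368, 0.0428]
tool_rot: [0.0, 1.0, 0.0, -0.0]
contact_force: [-0.6, -0.5, -1.5]
gripper_width: 0.495
grasp_force: 61.6
```

Request:
step_arm --increments '[[[-0.4,0,0,1,0,0,0],[-0.4,0,0,1,0,0,0],[-0.4,0,0,1,0,0,0]]]'

```text
t: 34.88
eef_pos: [0.6667, 0.1368, 0.0422]
tool_rot: [-0.0, 1.0, 0.0, 0.0]
contact_force: [0.6, -0.0, -1.2]
gripper_width: 0.496
grasp_force: 61.6
```

Request:
step_arm --increments '[[[0.1,0,0,0,0,0,0],[0.4,0,0,0,0,0,0],[0.4,0,0,0,0,0,0],[0.4,0,0,0,0,0,0],[0.4,0,0,-30,0,0,0],[0.4,0,0,-70,0,0,0],[0.4,0,0,-110,0,0,0],[0.4,0,0,-120,0,0,0],[0.4,0,0,-120,0,0,0]]]'

```text
t: 35.63
eef_pos: [0.6693, 0.138, 0.1672]
tool_rot: [-0.001, 1.0, 0.0, 0.004]
contact_force: [0.4, -0.1, -0.1]
gripper_width: 0.697
grasp_force: 0.0
```

```bash
python3 - <<'E'
from h import *
c=cam("wrist"); np.savez("w17.npz",**c); seq(); print("cap"); circ(c,(.665,.1375,.085),21,.15)
t=cam("top"); np.savez("t17.npz",**t); s=cam("scene"); np.savez("s17.npz",**s)
# lamp: head & grip
g=cv2.cvtColor(t["image"],cv2.COLOR_RGB2GRAY)
circ(t,(.581,-.308,.27),55,.15)
gx,gy=507,163; print(g[gy-10:gy+11:2,gx-14:gx+14:2])
q=bar(t,(485,150,520,180),60); w=onz(t,q.reshape(-1,2),.33); print("grip top px",cv2.boundingRect(q.astype(np.float32).reshape(-1,1,2)))
circ(t,(.585,-.324,.33),10,.4,10); circ(t,(.669,-.107,.005),50,.15)
gs=cv2.cvtColor(s["image"],cv2.COLOR_RGB2GRAY); q2=bar(s,(150,205,175,235),60); print("scene grip",cv2.boundingRect(np.round(q2).astype(int)),cv2.minAreaRect(q2.astype(np.float32)))
print("top grip",cv2.minAreaRect(q.astype(np.float32)))
E
```

```text
t 35.68 pos [0.6678 0.1372 0.1643]
cap
px [321.2 211. ] exp [321.  209.7] r mm 21.3 [[0.664  0.1373 0.085 ]]
px [320.  182.5] exp [321.  209.7] r mm 22.3 [[0.6843 0.1382 0.085 ]]
px [322.8 208.8] exp [321.  209.7] r mm 19.4 [[0.6657 0.1363 0.085 ]]
px [319.8 209. ] exp [321.  209.7] r mm 19.7 [[0.6655 0.1384 0.085 ]]
px [502.2 163.2] exp [496.3 166. ] r mm 61.6 [[ 0.5871 -0.3218  0.27  ]]
px [499.5 165.5] exp [496.3 166. ] r mm 53.9 [[ 0.582  -0.3153  0.27  ]]
[[180 177 179 178 179 178 178 179 177 177 177 174 165 164]
 [179 181 178 179 177 177 179 178 177 177 177 177 175 164]
 [178 178 180 178 178 177 168 151 102 106 158 176 176 169]
 [179 179 180 178 157 105  59  32  29  26  67 162 177 172]
 [179 180 178 152  48   8   3  23  33  26  30 132 178 175]
 [179 170 142  78   3   3   1  17  29  22  44 146 177 175]
 [179 155 127  90  13   1   2   5  18  54 127 175 177 174]
 [178 159 130 120  71  33  47 100 150 165 177 179 178 175]
 [180 175 139 129 129 138 166 177 178 176 178 178 176 172]
 [178 178 175 171 171 177 178 180 177 176 176 178 176 165]
 [179 178 179 177 177 178 179 179 176 177 179 176 173 160]]
grip top px (499, 157, 15, 11)
px [509.8 162. ] exp [514.7 160.4] r mm 10.8 [[ 0.5816 -0.3131  0.33  ]]
px [388.  146.5] exp [387.2 147.8] r mm 49.8 [[ 0.6727 -0.1094  0.005 ]]
px [386.2 144.5] exp [387.2 147.8] r mm 56.9 [[ 0.6784 -0.1047  0.005 ]]
px [388.5 149.2] exp [387.2 147.8] r mm 56.9 [[ 0.6649 -0.1107  0.005 ]]
px [389.2 144.2] exp [387.2 147.8] r mm 56.1 [[ 0.6791 -0.1131  0.005 ]]
scene grip (157, 214, 10, 15) ((161.56040954589844, 220.78274536132812), (14.436334609985352, 6.08152437210083), 73.44293212890625)
top grip ((506.60003662109375, 162.55001831054688), (7.747579574584961, 14.70458984375), 71.56505584716797)
```

```bash
python3 - <<'E'
from h import *
t=dict(np.load("t17.npz"));s=dict(np.load("s17.npz"))
print("grip tri",tri(t,(506.6,162.55),s,(161.56,220.78)))
# post black collar in both
q=bar(t,(395,115,422,140),60); q2=bar(s,(248,212,275,242),60)
a=cv2.minAreaRect(q.astype(np.float32));b=cv2.minAreaRect(q2.astype(np.float32)); print(a,b,tri(t,a[0],s,b[0]))
seq((.62,-.05,.42,30),(.5816,-.3131,.38,66))
E
```

```text
grip tri (array([ 0.58255445, -0.31618127,  0.31083233]), np.float64(0.0033975916862219193))
((403.6910095214844, 128.91078186035156), (14.709272384643555, 27.132129669189453), 52.4314079284668) ((260.5905456542969, 227.21121215820312), (19.97243881225586, 11.003525733947754), 85.2363510131836) (array([ 0.66665326, -0.10592858,  0.2625558 ]), np.float64(0.007149213828203521))
t 35.78 pos [0.666  0.1364 0.161 ]
[ 0.62 -0.05  0.42 30.  ] -> [ -46.5  186.5 -258.8] [  0.    0.1 -30. ] rows 8
[ 0.5816 -0.3131  0.38   66.    ] -> [-164.8  208.7   40. ] [  0.   0. -36.] rows 7
```

Request:
step_arm --increments '[[[0.4,0,0,-100,0,0,0],[0.4,-46,186,-259,0,0,-30],[0.4,-46,186,-259,0,0,-30],[0.4,-46,186,-259,0,0,-30],[0.4,-46,186,-259,0,0,-30],[0.4,-46,186,-259,0,0,-30],[0.4,-46,186,-259,0,0,-30],[0.4,-46,186,-259,0,0,-30],[0.4,-46,186,-259,0,0,-30],[0.4,-46,186,-259,0,0,-30]]]'

```text
t: 36.62
eef_pos: [0.621, -0.0515, 0.4211]
tool_rot: [0.0, 0.966, 0.257, 0.0]
contact_force: [0.1, 0.7, -0.9]
gripper_width: 0.696
grasp_force: 0.0
```

Request:
step_arm --increments '[[[0.4,-165,209,40,0,0,-36],[0.4,-165,209,40,0,0,-36],[0.4,-165,209,40,0,0,-36],[0.4,-165,209,40,0,0,-36],[0.4,-165,209,40,0,0,-36],[0.4,-165,209,40,0,0,-36],[0.4,-165,209,40,0,0,-36],[0.4,-165,209,40,0,0,-36],[0.4,-165,209,40,0,0,-36],[0.4,-165,209,40,0,0,-36]]]'

```text
t: 37.45
eef_pos: [0.5829, -0.3103, 0.3792]
tool_rot: [-0.002, 0.838, 0.546, -0.0]
contact_force: [0.5, 0.7, -0.0]
gripper_width: 0.7
grasp_force: 0.0
```

```bash
python3 - <<'E'
from h import *
c=cam("wrist"); save(c,"w18.png"); np.savez("w18.npz",**c); seq((.582,-.314,.3,66)); g=cv2.cvtColor(c["image"],cv2.COLOR_RGB2GRAY)
circ(c,(.582,-.314,.33),10,.3,12); circ(c,(.582,-.314,.29),55,.2)
P=proj(c,[[.582,-.314,.33],[.669,-.108,.29]]).astype(int);print(P); x,y=P[0]; print(g[y,x-60:x+60:3]); print(g[y-50:y+80:3,x])
E
```

```text
t 37.5 pos [ 0.5832 -0.3099  0.3799]
[ 0.582 -0.314  0.3   66.   ] -> [-4.4  0.7 79.9] [-0.1 -0.1  0.2] rows 2
px [323.5 226. ] exp [320.4 228.1] r mm 9.8 [[ 0.5843 -0.3135  0.33  ]]
px [323. 210.] exp [320.4 228.1] r mm 8.9 [[ 0.588  -0.3041  0.33  ]]
px [325.8 224.5] exp [320.4 228.1] r mm 11.1 [[ 0.5859 -0.3132  0.33  ]]
px [321.  224.2] exp [320.4 228.1] r mm 11.3 [[ 0.5833 -0.3119  0.33  ]]
px [318.  284.2] exp [320.4 205.2] r mm 64.0 [[ 0.5546 -0.3718  0.29  ]]
px [318.8 291.2] exp [320.4 205.2] r mm 59.2 [[ 0.5526 -0.3777  0.29  ]]
px [320.  286.8] exp [320.4 205.2] r mm 62.3 [[ 0.5551 -0.3745  0.29  ]]
px [317.2 286.8] exp [320.4 205.2] r mm 62.3 [[ 0.5532 -0.3736  0.29  ]]
[[ 320  228]
 [ 314 -187]]
[151 159 160 162 165 192 203 202 202 204 204 205 202 204 202 200  68  23
  27  27  32  33  39  33  35  36  26 196 204 205 201 205 207 206 204 203
 204 203 193 184]
[156 155 155 161 201 146  25   2   1  10   4   3  10  25  24  33  34  34
  27  29  24  34 201 204 205 203 173 167 169 167 171 167 166 166 165 163
 161 162 162 161 169 170 144 111]
```

Request:
step_arm --increments '[[[0.4,-3,2.2,40,0,0,0],[0.4,-3,2.2,79,0,0,0],[0.4,-3,2.2,79,0,0,0],[0.4,-3,2.2,79,0,0,0],[-0.8,-3,2.2,79,0,0,0],[-0.8,-3,2.2,79,0,0,0],[-0.8,-3,2.2,79,0,0,0],[-0.8,-3,2.2,79,0,0,0],[-0.8,-3,2.2,79,0,0,0],[-0.8,-3,2.2,79,0,0,0]]]' --force 25

```text
t: 38.33
eef_pos: [0.5845, -0.3162, 0.3047]
tool_rot: [0.002, 0.838, 0.545, 0.001]
contact_force: [-0.3, 1.7, 7.6]
gripper_width: 0.221
grasp_force: 24.4
```

```bash
python3 - <<'E'
from h import *
seq(); o=bot.get_obs(); print(o["gripper_width"],o["grasp_force"],o["contact_force"],o["q"].round(2)); p,R=pose(); print(np.linalg.norm(p[:2]-[.669,-.108]),np.degrees(np.arctan2(*(p[:2]-[.669,-.108])[::-1])))
E
```

```text
t 38.33 pos [ 0.5845 -0.3162  0.3047]
0.22136826579223157 24.42853331565857 [-0.3242529   1.68481803  7.64634372] [ 0.86  0.48 -0.66  1.46  0.3   1.3  -0.25]
0.22468295675356512 -112.10327911486742
```

Request:
step_arm --increments '[[[-0.8,0.2,-19.6,0,0,0,5],[-0.8,2.1,-39.2,0,0,0,10],[-0.8,5.8,-58.4,0,0,0,15],[-0.8,11.0,-77.4,0,0,0,20],[-0.8,17.9,-95.8,0,0,0,25],[-0.8,26.4,-113.4,0,0,0,30],[-0.8,26.4,-113.4,0,0,0,30],[-0.8,26.4,-113.4,0,0,0,30]]]'

```text
t: 39.0
eef_pos: [0.4922, -0.2437, 0.3047]
tool_rot: [0.001, 0.951, 0.31, 0.002]
contact_force: [3.0, 3.8, 4.5]
gripper_width: 0.221
grasp_force: 25.9
```

```bash
python3 - <<'E'
from h import *
seq(); o=bot.get_obs(); print(o["gripper_width"],o["grasp_force"],o["contact_force"],o["q"].round(2)); p,R=pose(); d=p[:2]-[.669,-.108]; print(np.linalg.norm(d),np.degrees(np.arctan2(d[1],d[0])), R.inv().apply([*(-d/np.linalg.norm(d)),0]))
c=cam("wrist"); P=proj(c,[[p[0],p[1],.33]])[0]; print(P); circ(c,(p[0],p[1],.33),10,.3,12)
E
```

```text
t 39.0 pos [ 0.4922 -0.2437  0.3047]
0.22091254547694542 25.918834805488586 [3.01146198 3.78825595 4.4903154 ] [ 0.86  0.26 -0.62  1.74  0.16  1.19 -0.74]
0.22281758392658293 -142.49469024419523 [ 0.99971372 -0.02358705  0.0040156 ]
[320.1244951  295.50437583]
px [319.  288.8] exp [320.1 295.5] r mm 9.9 [[ 0.4945 -0.2415  0.33  ]]
px [317.8 284. ] exp [320.1 295.5] r mm 11.6 [[ 0.4959 -0.2399  0.33  ]]
px [320.2 284.2] exp [320.1 295.5] r mm 11.6 [[ 0.4964 -0.2407  0.33  ]]
px [319.  281.8] exp [320.1 295.5] r mm 12.6 [[ 0.497  -0.2397  0.33  ]]
```

Request:
step_arm --increments '[[[-0.8,0.4,-19.5,0,0,0,5],[-0.8,2.5,-38.9,0,0,0,10],[-0.8,6.2,-58.0,0,0,0,15],[-0.8,11.7,-76.7,0,0,0,20],[-0.8,18.7,-95.0,0,0,0,25],[-0.8,27.3,-112.5,0,0,0,30],[-0.8,37.4,-129.2,0,0,0,35],[-0.8,48.9,-144.9,0,0,0,40],[-0.8,48.9,-144.9,0,0,0,40],[-0.8,48.9,-144.9,0,0,0,40]]]'

```text
t: 39.88
eef_pos: [0.4482, -0.0982, 0.3047]
tool_rot: [0.0, 0.999, -0.033, 0.004]
contact_force: [7.5, 1.4, 2.0]
gripper_width: 0.224
grasp_force: 25.8
```

```bash
python3 - <<'E'
from h import *
seq(); o=bot.get_obs(); print(o["gripper_width"],o["grasp_force"],o["contact_force"],o["q"].round(2)); p,R=pose(); d=p[:2]-[.669,-.108]; print(np.linalg.norm(d),np.degrees(np.arctan2(d[1],d[0])), R.inv().apply([*(-d/np.linalg.norm(d)),0]))
c=cam("wrist"); circ(c,(p[0],p[1],.33),10,.3,12)
E
```

```text
t 39.88 pos [ 0.4482 -0.0982  0.3047]
0.22440045158323305 25.814613103866577 [7.51691539 1.37124108 1.9675918 ] [ 0.7   0.09 -0.65  1.92  0.06  1.14 -1.61]
0.22103718569386208 177.4620557618207 [ 0.99971968 -0.02194079  0.00889743]
px [319.  289.2] exp [320.9 294.5] r mm 9.7 [[ 0.4506 -0.0976  0.33  ]]
px [316.5 285.5] exp [320.9 294.5] r mm 11.5 [[ 0.4523 -0.0968  0.33  ]]
px [318.5 283.5] exp [320.9 294.5] r mm 11.9 [[ 0.4532 -0.0976  0.33  ]]
px [319.  292.5] exp [320.9 294.5] r mm 8.7 [[ 0.4491 -0.0975  0.33  ]]
```

```bash
python3 - <<'E'
from h import *
from scipy.optimize import least_squares as ls
P=np.array([[.5843,-.3135],[.4945,-.2415],[.4506,-.0976]])
f=ls(lambda c:np.linalg.norm(P-c,axis=1)-.225,[.669,-.108]); C=f.x; print(C,f.fun)
J=np.array([.4925,.0111]); p,R=pose()
for C in(C,np.array([.669,-.108]),np.array([.671,-.108])):
    G=P[2]; a=np.arctan2(*(G-C)[::-1]); b=np.arctan2(*(J-C)[::-1]); print("turn deg",np.degrees(a-b),"final",(C+.225*np.array([np.cos(b),np.sin(b)])).round(4))
    off=p[:2]-G
    for k in(5,10,15,20,25,28,30,31,32):
        th=a-np.radians(k); N=C+.225*np.array([np.cos(th),np.sin(th)]); 
        rot=Ro.from_euler('z',-k,degrees=True).apply([*off,0])[:2]; w=np.array([*(N+rot),p[2]]); print(k,(R.inv().apply(w-p)*1000).round(1)[:2],end="; ")
    print()
E
```

```text
[ 0.67538699 -0.10774019] [ 1.98595690e-05 -2.93616226e-05  1.55848991e-05]
turn deg 30.432986611186575 final [0.4867 0.0149]
5 [  0.3 -19.8]; 10 [  2.4 -39.6]; 15 [  6.2 -59. ]; 20 [ 11.6 -78.1]; 25 [ 18.7 -96.6]; 28 [  23.7 -107.4]; 30 [  27.4 -114.5]; 31 [  29.3 -118. ]; 32 [  31.3 -121.4]; 
turn deg 31.284675218400473 final [0.4825 0.0179]
5 [ -6.  -19.7]; 10 [ -3.9 -39.4]; 15 [ -0.1 -58.9]; 20 [  5.4 -78. ]; 25 [ 12.6 -96.5]; 28 [  17.6 -107.3]; 30 [  21.3 -114.3]; 31 [  23.2 -117.8]; 32 [  25.2 -121.2]; 
turn deg 31.010675652221238 final [0.4838 0.0169]
5 [ -4.  -19.7]; 10 [ -1.9 -39.5]; 15 [  1.9 -58.9]; 20 [  7.4 -78. ]; 25 [ 14.5 -96.5]; 28 [  19.6 -107.3]; 30 [  23.2 -114.3]; 31 [  25.2 -117.8]; 32 [  27.2 -121.2];
```

Request:
step_arm --increments '[[[-0.8,0.3,-19.8,0,0,0,5],[-0.8,2.4,-39.6,0,0,0,10],[-0.8,6.2,-59,0,0,0,15],[-0.8,11.6,-78.1,0,0,0,20],[-0.8,18.7,-96.6,0,0,0,25],[-0.8,23.7,-107.4,0,0,0,28],[-0.8,28.4,-116.4,0,0,0,30.5],[-0.8,28.4,-116.4,0,0,0,30.5],[-0.8,28.4,-116.4,0,0,0,30.5],[-0.8,28.4,-116.4,0,0,0,30.5]]]'

```text
t: 40.77
eef_pos: [0.4844, 0.0134, 0.3047]
tool_rot: [-0.001, 0.955, -0.297, 0.004]
contact_force: [6.3, -2.6, 4.5]
gripper_width: 0.219
grasp_force: 26.0
```

```bash
python3 - <<'E'
from h import *
seq(); o=bot.get_obs(); print(o["gripper_width"],o["contact_force"],o["q"].round(2)); p,R=pose()
c=cam("wrist"); circ(c,(p[0],p[1],.33),10,.3,12); C=np.array([.6754,-.1077]);J=np.array([.4925,.0111]);
for G in (p[:2],): print(np.degrees(np.arctan2(*(G-C)[::-1])-np.arctan2(*(J-C)[::-1])))
E
```

```text
t 40.77 pos [0.4844 0.0134 0.3047]
0.21918228537746534 [ 6.30062952 -2.56493774  4.4987175 ] [ 0.49  0.15 -0.71  1.87  0.11  1.15 -2.43]
px [321.2 280.2] exp [320.9 293.7] r mm 12.8 [[0.4893 0.0098 0.33  ]]
px [318.8 282.8] exp [320.9 293.7] r mm 12.1 [[0.4889 0.0113 0.33  ]]
px [318.8 289.8] exp [320.9 293.7] r mm 9.4 [[0.4863 0.013  0.33  ]]
px [319.  287.2] exp [320.9 293.7] r mm 10.1 [[0.4872 0.0123 0.33  ]]
0.6326624815036676
```

Request:
step_arm --increments '[[[-0.8,0.5,-2,0,0,0,0],[-0.8,0.5,-2,0,0,0,0],[-0.8,0.5,-2,0,0,0,0],[0,0.5,-2,0,0,0,0],[0.3,0.5,-2,0,0,0,0],[0.3,0.5,-2,0,0,0,0],[0.3,0.5,-2,0,0,0,0],[0.3,0.5,-2,-30,0,0,0],[0.3,0.5,-2,-70,0,0,0],[0.3,0.5,-2,-90,0,0,0]]]'

```text
t: 41.65
eef_pos: [0.4834, 0.0159, 0.3956]
tool_rot: [-0.001, 0.955, -0.296, 0.001]
contact_force: [1.0, 0.6, 0.6]
gripper_width: 0.651
grasp_force: 0.0
```

```bash
python3 - <<'E'
from h import *
c=cam("wrist"); save(c,"w19.png"); seq((.45,-.2,.42,0)); circ(c,(.487,.012,.33),10,.3,12)
t=cam("top"); circ(t,(.487,.012,.33),10,.4,10); circ(t,(.487,.012,.28),55,.15)
E
```

```text
t 41.7 pos [0.4849 0.0163 0.3986]
[ 0.45 -0.2   0.42  0.  ] -> [ 93.7 198.  -21.7] [ -0.1  -0.5 -34.4] rows 6
px [320.5 205.5] exp [322.5 203.4] r mm 9.8 [[0.4866 0.0138 0.33  ]]
px [320.5 193.2] exp [322.5 203.4] r mm 9.1 [[0.4933 0.0092 0.33  ]]
px [323. 201.] exp [322.5 203.4] r mm 12.6 [[0.4882 0.0108 0.33  ]]
px [318. 195.] exp [322.5 203.4] r mm 10.7 [[0.4932 0.0112 0.33  ]]
none at [357. 209.]
none at [355. 209.]
```

Request:
step_arm --increments '[[[0.3,94,198,-20,0,0,-34],[0.3,94,198,-20,0,0,-34],[0.3,94,198,-20,0,0,-34],[0.3,94,198,-20,0,0,-34],[0.3,94,198,-20,0,0,-34],[0.3,94,198,-20,0,0,-34],[0.3,94,198,-20,0,0,-34],[0.3,94,198,-20,0,0,-34],[0.3,94,198,-20,0,0,-34]]]'

```text
t: 42.5
eef_pos: [0.4479, -0.2004, 0.4112]
tool_rot: [-0.001, 1.0, -0.004, -0.001]
contact_force: [0.9, 0.4, 0.3]
gripper_width: 0.648
grasp_force: 0.0
```

Request:
step_arm --increments '[[[0.3,-20,20,130,0,0,0],[0.3,-20,20,130,0,0,0],[0.3,-20,20,130,0,0,0],[0.3,-20,20,130,0,0,0],[0.3,-20,20,130,0,0,0],[0.3,-20,20,130,0,0,0],[0.3,-20,20,130,0,0,0]]]'

```text
t: 43.08
eef_pos: [0.4302, -0.2204, 0.2848]
tool_rot: [0.001, 1.0, -0.003, 0.002]
contact_force: [-0.1, 0.1, 0.0]
gripper_width: 0.654
grasp_force: 0.0
```

```bash
python3 - <<'E'
from h import *
c=cam("wrist"); save(c,"w20.png"); np.savez("w20.npz",**c); t=cam("top"); s=cam("scene"); seq()
circ(t,(.486,.013,.33),10,.4,10); circ(t,(.486,.013,.28),55,.12); print("pot"); circ(t,(.665,.1375,.085),21,.15)
# plate corners predicted at z .026 & lighter colour
a=np.radians(6.9);u=np.array([np.cos(a),np.sin(a)]);v=np.array([-u[1],u[0]]);J=np.array([.4926,.0110])
print("wrist bar exp",proj(c,[[*J,.058]]).round(),"corners",proj(c,[[*(J+.1*i*u+.065*j*v),.026] for i in(1,-1) for j in(1,-1)]).round())
x,y=proj(c,[[*J,.042]])[0].astype(int); x0=max(x-45,0); q=bar(c,(x0,max(y-45,0),x+45,y+45),45); print("bar seen",cv2.minAreaRect(q.astype(np.float32)),"exp",proj(c,[[*(J+.03*k*u),z] for k in(1,-1) for z in(.026,.058)]).round(1))
# changes elsewhere on top view vs start
b=cv2.imread("pics/top0.png")[...,::-1]; d=cv2.absdiff(t["image"],b).max(2)>45
cs,_=cv2.findContours(cv2.morphologyEx(d.astype(np.uint8),cv2.MORPH_OPEN,np.ones((3,3))),cv2.RETR_EXTERNAL,cv2.CHAIN_APPROX_SIMPLE); print([cv2.boundingRect(k) for k in cs if cv2.contourArea(k)>12])
E
```

```text
t 43.23 pos [ 0.4295 -0.2209  0.2841]
px [355.5 210. ] exp [356.9 209. ] r mm 10.1 [[0.484 0.016 0.33 ]]
px [352.8 210.2] exp [356.9 209. ] r mm 7.6 [[0.4836 0.0217 0.33  ]]
none at [355. 210.]
pot
px [299.5 145. ] exp [299.3 145.2] r mm 21.1 [[0.6654 0.1368 0.085 ]]
wrist bar exp [[ 96. 102.]] corners [[ 31.  14.]
 [146.  -7.]
 [ 87. 191.]
 [189. 178.]]
bar seen ((103.96904754638672, 101.07522583007812), (59.7712516784668, 23.315908432006836), 73.87242126464844) exp [[105.6  72.2]
 [ 87.7  71.7]
 [120.7 126.4]
 [104.8 130.2]]
[(383, 386, 12, 14), (396, 332, 101, 68), (611, 315, 21, 22), (566, 301, 8, 10), (340, 246, 83, 100), (545, 242, 31, 60), (304, 219, 20, 29), (567, 218, 10, 19), (314, 213, 6, 5), (348, 205, 13, 12), (323, 204, 21, 41), (441, 202, 118, 198), (350, 171, 12, 16), (378, 167, 81, 59), (499, 159, 21, 21), (507, 145, 11, 15), (329, 140, 19, 13), (291, 137, 17, 17), (382, 130, 25, 35)]
```

```bash
python3 -c "
from station import bot
print(bot.hand_in())"
```

```text
the job is handed in; nothing more can be done
None
```

The job is done and handed in at about 43 s of the 200 s: both biscuits are in nests under the stencil plate, which lies flush. After that the pot was pressed fully down on the shaker for 5 s and stood in the cup. The lamp head is as near over the plate's middle as its swing allows (about 7 mm off), and the bottle, brush tub and cutter had not moved.

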